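# Turn the rinsed mixing cup over onto the drying peg

## Task

Pick up the orange mixing cup that lies on its side, turn it mouth-down and lower it over the empty drying peg until its rim stands flat on the peg's black base; keep hold of it until it is down rather than dropping it, then let go. Leave the blue cup lying on its rest and the white cup drying on the other peg where they are.

Things in the scene. Friction and masses are not known exactly. Their poses are not given: they have to be found in the camera images.
- orange_mid (a point): Centre of the orange cup, a straight cylinder 52 mm across, 80 mm long, wall 2.5 mm, one end closed, about 60 g. x axis: from closed base to mouth. Lies level, axis 50 mm up, on a fixed rest 36 mm wide, mouth away from the robot, 0 to 0.6 rad left of straight ahead. Gripped across its middle by a tool tilted 45 deg towards the mouth, half a turn about the tool's axis points the mouth down.
- free_peg_foot (a point): Foot of the empty drying peg, on its axis, z up: an upright steel pin, 14 mm diameter, rising 50 mm above a fixed round black base 92 mm across and 12 mm thick. The point is on the base's top face, 12 mm above the table. With the cup home its rim rests on this face, closed end up, and its centre is 40 mm above this point.
- blue_mid (a point): Centre of the blue cup, same shape, lying in the same way on a rest of its own: a bystander to leave alone. Axes as for the orange cup.
- white_mid (a point): Centre of the white cup, same shape, already standing mouth-down over the second, identical peg: a bystander to leave alone. It reaches 92 mm above the table. Its x axis points down, towards its mouth.
Things that resemble listed ones, but are neither listed nor needed, are in the scene too. What is shaped like the part that bears free_peg_foot but turquoise is not meant.

How it is judged:
By the outcome, as a careful person would: the job done as asked, in the order asked, and still so for the second after the job is handed in, with the robot touching nothing.
It also fails if it takes over 38 s, if anything falls off the work surface, if the arm or the gripper's body presses on something with over 40 N, if the wrist force passes 120 N, or if a joint passes its speed limit or range.

## Robot

A 6-joint arm with a two-finger parallel gripper is mounted at the origin on the work surface. World frame = base frame: x ahead of the robot, y to its left, z up, the work surface at z = 0. Lengths are in mm, angles in rad, forces in N, time in s.
With the tool pointing down it reaches from about 350 to 875 mm from the base axis. Payload 4.2 kg.
Tool frame: the origin (TCP) lies at the very end of the fingers, on their centre line; the grasp point (between the pads) lies arm.hold_point_z behind it (arm.hold_point_z is the distance from the TCP to the grasp point, in mm); z points along the fingers, y is the direction in which the jaws open and shut (so a half turn about z gives the same grasp; the last joint's range is limited). The gripper opens to 85 mm and grips with 20 to 120 N. Pads are 22 mm wide; open, the fingers measure 114 mm over their backs; the gripper's body (76 mm by 85 mm) begins 54 mm behind the grasp point. The pads swing forward as they close: fully open they stand 13 mm farther back than shut.
Start: joints at [1.361, 0.385, 0.008, 0, -1.194, -0.259], TCP at [282.351, 557.563, 231.312] pointing down, gripper open.
Joint ranges: [-3.14, 3.14], [-1.21, 2.06], [-1.07, 1.41], [-3.16, 2.05], [-2.99, -0.16], [-3.1, 3.1]. Speed limits (rad/s): [2.79, 2.79, 3.14, 3.14, 3.14, 3.14].

## Interface

Orientations are given as a unit quaternion [x, y, z, w].
In Python, from bench import arm gives the robot as it stands.
- The arm moves only by the tool step_arm, never from a script. Its argument "series" is a list of rows, each a list of 6 numbers: the shift along the world's x, y, z scaled (see below), then the turn, a rotation vector about the world's x, y, z scaled (see below). A call has 1 to 12 rows; each row is the pose to reach, as a shift and turn from the pose commanded when the call began; what a row does not reach only later rows make up. The controller multiplies each number of a shift by 400 mm and each number of a turn by pi/2 rad. A row lasts 1/12 s, in which the tool goes at most 41.7 mm and 7.16 degrees, less where a joint would pass 70% of its speed; a pose out of reach is approached as far as the arm can. A call with a number of a shift or a turn outside -1 to 1 is refused whole. A call with a gripper value outside its range is refused whole. "jaw" is the opening, from -1 (shut) to 1 (fully open), set as the call begins (left out, the last holds). The fingers move at their own pace and stop on an object; the grip force is fixed at half the most. Time passes only in rows, so rows that repeat a pose let the fingers close. It gives the time, the measured TCP pose, the force and the opening at its end, in the units of the state.
- arm.read_state(): the state, without advancing time (a new reading comes with each control period).
- arm.get_image(name): name is "scene" or "top" or "wrist"; returns a dict with "image" (384x512x3 uint8, red, green, blue), "camera_matrix" (3x3 intrinsics, pixels), "world_from_camera" (4x4, takes a point from camera to world coordinates). Camera axes: x right, y up, looking along -z (the intrinsics and any distortion apply to the point x, -y, -z); pixel columns grow to the right and rows downward; lengths in mm; the calibration is good to about 2 mm. A picture is of the moment at which its call begins. There is no depth.
- arm.job_done(): hands the job in, once; it reports no verdict.
The state is a dict: "clock": time; "joints": joint angles; "joint_vel": joint speeds; "joint_efforts": joint torques, N m; "position": TCP position; "ee_rot": TCP orientation; "contact_force": force on the tool from outside, world axes, zero at the start; "wrist_torque": the same for the moment, N m; "gripper_width": finger opening in mm.
Only numpy, scipy, OpenCV 4.12 (cv2) and the standard library are available. Lean on these libraries where they do the work, as an engineer would, in place of code of your own. Each camera call takes 0.05 s, during which the arm holds its last target.

## Working session

There is one attempt and no reset: what is moved stays moved. The work goes in short steps, Python scripts to look and compute and a tool call to move; the robot and the scene stay as the last step left them, time stands still between calls to the robot, and variables do not carry over. Pictures are saved under pics/ and viewed, and the job is handed in when it is done.

Besides the shell and the picture viewer there is one more tool, called after "Emit:" as name(argument=value, ...) on one line, values as JSON. step_arm: Moves the arm, as the interface text tells. Shifts and turns lie within -1 to 1; 1 stands for 400 mm of shift or pi/2 rad of turn. Its arguments: {"type":"object","properties":{"series":{"type":"array","items":{"type":"array","items":{"type":"number","minimum":-1,"maximum":1}}},"jaw":{"type":"number"}},"required":["series"]}

```bash
ls; mkdir -p pics
python3 - <<'E'
from bench import arm
import cv2,pickle
s=arm.read_state();print(s,arm.hold_point_z)
D={}
for n in("scene","top","wrist"):
    d=arm.get_image(n);D[n]=d
    cv2.imwrite(f"pics/{n}0.png",d["image"][:,:,::-1])
    print(n,d["camera_matrix"],d["world_from_camera"].round(4),d.keys())
pickle.dump(D,open("d0.pkl","wb"))
E
```

```text
pics
{'clock': 0.0, 'joints': array([ 1.36059718e+00,  3.85545961e-01,  6.62239357e-03, -4.98151098e-04,
       -1.19401925e+00, -2.58589090e-01]), 'joint_vel': array([-5.42760495e-04, -1.02451340e-04, -7.83372252e-05, -3.96950183e-04,
        1.11245042e-03, -1.51976203e-05]), 'joint_efforts': array([-2.30568830e-04, -3.92299283e+01,  1.88397145e+01,  4.18612272e+00,
       -4.67037375e-03,  3.11870876e-07]), 'position': array([282.10214021, 557.04870533, 230.22677618]), 'ee_rot': array([ 9.72633306e-01, -2.32342952e-01, -2.05473423e-04,  1.07852918e-03]), 'contact_force': array([-0.23782438, -0.44913379, -0.55649608]), 'wrist_torque': array([-0.01274107, -0.04958919, -0.01360579]), 'gripper_width': 85.25865634303511} 18.700000000000003
scene [[470.53954348   0.         265.66627612]
 [  0.         470.53954348 187.89825994]
 [  0.           0.           1.        ]] [[ 5.5990000e-01 -5.3960000e-01  6.2880000e-01  1.3104001e+03]
 [ 8.2830000e-01  3.4560000e-01 -4.4090000e-01 -5.7950550e+02]
 [ 2.0600000e-02  7.6770000e-01  6.4050000e-01  8.5757930e+02]
 [ 0.0000000e+00  0.0000000e+0
[... 264 characters left out ...]
00e-02  4.4153960e+02]
 [-9.9990000e-01 -9.6000000e-03  5.3000000e-03 -8.4889000e+00]
 [ 4.3000000e-03  9.9700000e-02  9.9500000e-01  1.1626765e+03]
 [ 0.0000000e+00  0.0000000e+00  0.0000000e+00  1.0000000e+00]] dict_keys(['image', 'camera_matrix', 'world_from_camera'])
wrist [[333.4646783    0.         258.04796031]
 [  0.         333.4646783  193.44805335]
 [  0.           0.           1.        ]] [[-4.511000e-01  8.523000e-01  2.647000e-01  3.482387e+02]
 [-8.925000e-01 -4.317000e-01 -1.308000e-01  5.218272e+02]
 [ 2.700000e-03 -2.953000e-01  9.554000e-01  3.718360e+02]
 [ 0.000000e+00  0.000000e+00  0.000000e+00  1.000000e+00]] dict_keys(['image', 'camera_matrix', 'world_from_camera'])
```

View pics/scene0.png

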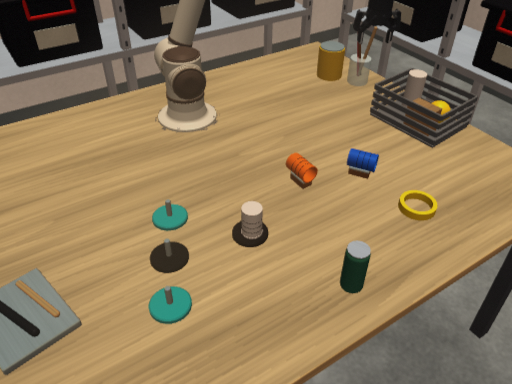

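View pics/top0.png

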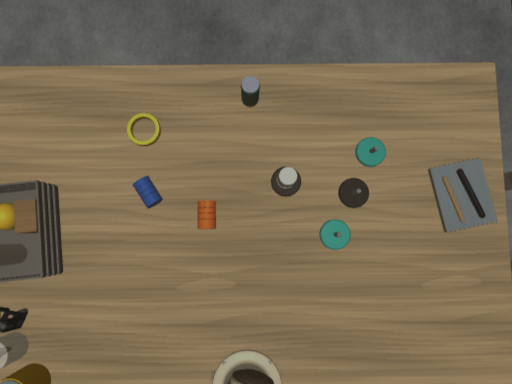

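View pics/wrist0.png

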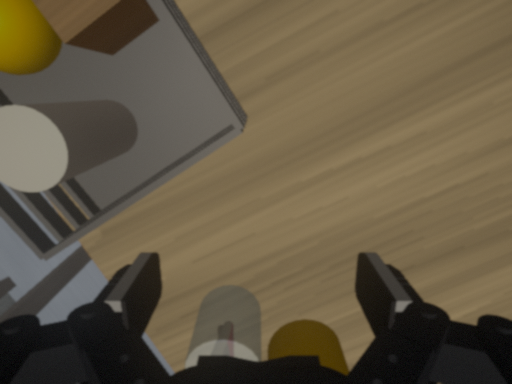

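```bash
cat > h.py <<'E'
import numpy as np,cv2,pickle
def proj(d,p):
    T=np.linalg.inv(d["world_from_camera"]);c=T[:3,:3]@np.array(p,float)+T[:3,3]
    K=d["camera_matrix"];return (K@np.array([c[0],-c[1],-c[2]])/-c[2])[:2]
def onz(d,uv,z):
    K=d["camera_matrix"];r=np.linalg.inv(K)@[uv[0],uv[1],1];W=d["world_from_camera"]
    v=W[:3,:3]@[r[0],-r[1],-r[2]];o=W[:3,3];return o+v*(z-o[2])/v[2]
def crop(d,x0,y0,x1,y1,k,fn):
    cv2.imwrite(fn,cv2.resize(d["image"][y0:y1,x0:x1,::-1],None,fx=k,fy=k,interpolation=cv2.INTER_CUBIC))
E
python3 - <<'E'
from h import *
D=pickle.load(open("d0.pkl","rb"))
print(proj(D["top"],[282,557,230]),proj(D["scene"],[282,557,230]))
t,s=D["top"],D["scene"]
crop(t,130,140,230,240,6,"pics/t1.png");crop(t,260,130,400,260,5,"pics/t2.png")
crop(s,270,130,400,210,6,"pics/s1.png");crop(s,130,180,290,340,3.7,"pics/s2.png")
E
```

```text
[ 11.43521056 302.88383404] [372.75590222  46.40463394]
```

View pics/t1.png

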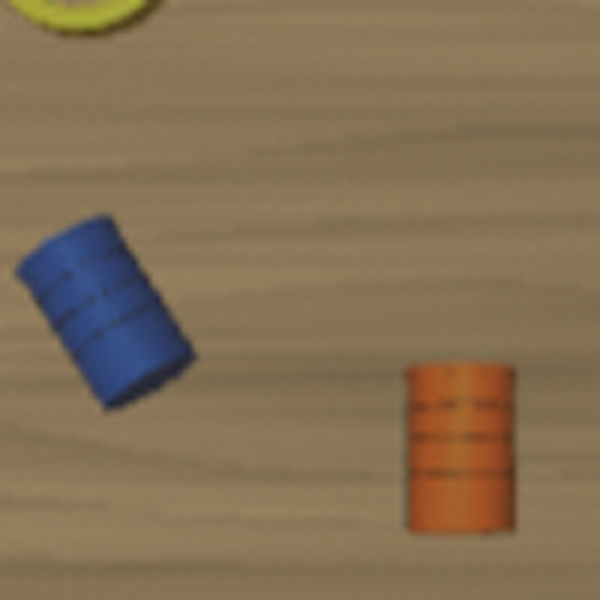

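View pics/t2.png

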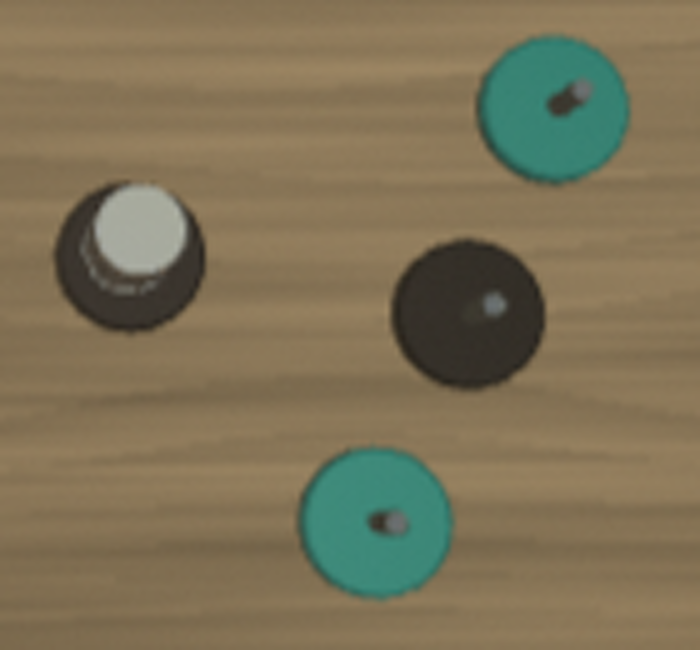

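View pics/s1.png

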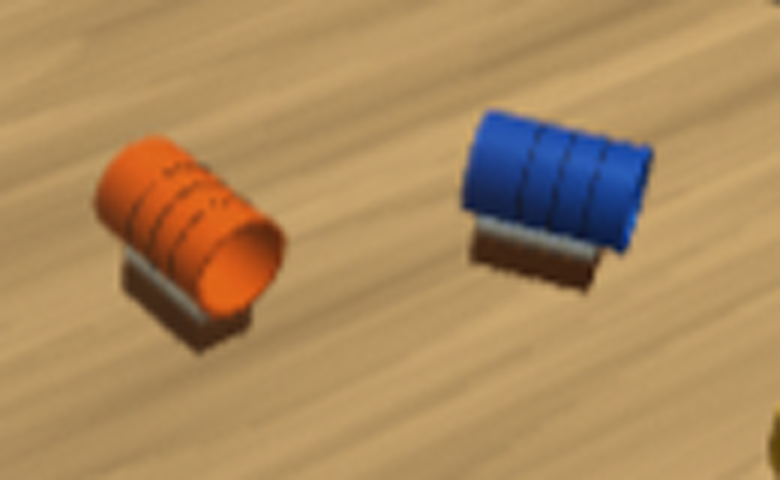

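View pics/s2.png

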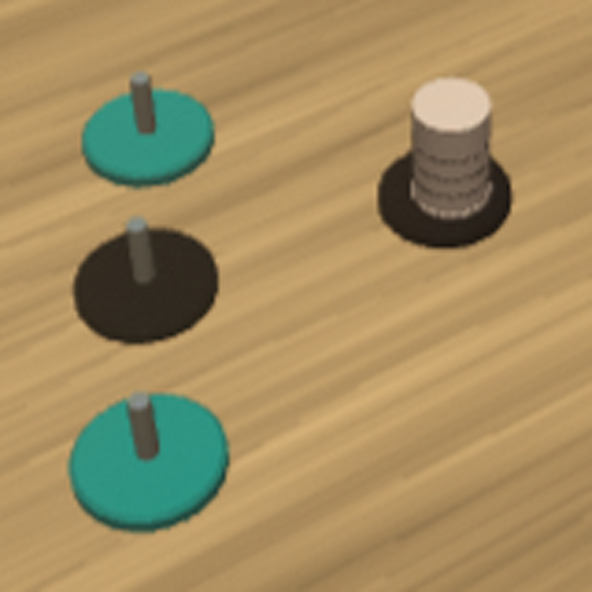

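```bash
cat > fit.py <<'E'
from h import *
from scipy.optimize import minimize
def mask(d,kind,box):
    im=d["image"].astype(int);r,g,b=im[...,0],im[...,1],im[...,2]
    m={"o":(r-b>60)&(r-g>45),"b":(b-r>30),"k":(r<75)&(g<75)&(b<75)}[kind] if kind!="k" else (im.max(2)<75)
    z=np.zeros_like(m);x0,y0,x1,y1=box;z[y0:y1,x0:x1]=m[y0:y1,x0:x1];return z
def cyl(c,ax,L,R):
    ax=np.array(ax,float);n=np.cross(ax,[0,0,1.]) if abs(ax[2])<.9 else np.array([1.,0,0]);n/=np.linalg.norm(n);q=np.cross(ax,n)
    t=np.linspace(0,2*np.pi,48,endpoint=False)
    return np.array([np.array(c)+s*L/2*ax+R*(np.cos(a)*n+np.sin(a)*q) for s in(-1,1) for a in t])
def sil(d,P,k=8):
    u=np.array([proj(d,p) for p in P]);u=(u+.5)*16-0.5
    h=cv2.convexHull(u.astype(np.float32))[:,0]
    lo=np.zeros((384*1,512),np.float32)
    x0,y0=np.floor(h.min(0)/16).astype(int)-1;x1,y1=np.ceil(h.max(0)/16).astype(int)+1
    b=np.zeros(((y1-y0)*16,(x1-x0)*16),np.uint8)
    cv2.fillPoly(b,[np.round((h-[x0*16,y0*16])*16).astype(np.int32)],255,shift=4)
    lo[y0:y1,x0:x1]=cv2.resize(b,(x1-x0,y1-y0),interpolation=cv2.INTER_AREA)/255.
    return lo
E
python3 - <<'E'
from fit import *
D=pickle.load(open("d0.pkl","rb"))
t,s=D["top"],D["scene"]
for nm,k,tb,sb in(("orange","o",(185,185,230,245),(275,140,330,195)),("blue","b",(125,165,170,215),(335,140,390,180))):
    M=[mask(t,k,tb),mask(s,k,sb)]
    print([m.sum() for m in M])
    for use in((0,),(1,),(0,1)):
        f=lambda p:sum(np.abs(sil((t,s)[i],cyl((p[0],p[1],50),(np.cos(p[2]),np.sin(p[2]),0),80,26))-M[i]).sum() for i in use)
        g=onz(t,np.argwhere(M[0])[:,::-1].mean(0),50)
        r=min((minimize(f,[g[0],g[1],y],method="Nelder-Mead",options=dict(initial_simplex=[[g[0],g[1],y],[g[0]+8,g[1],y],[g[0],g[1]+8,y],[g[0],g[1],y+.2]])) for y in(0,.3,.6)),key=lambda r:r.fun)
        print(nm,use,r.x.round(3),r.fun)
# base disc
M=[mask(t,"k",(330,170,375,212)),mask(s,"k",(140,235,200,275))]
print([m.sum() for m in M])
for use in((0,),(1,),(0,1)):
    f=lambda p:sum(np.abs(sil((t,s)[i],cyl((p[0],p[1],6),(0,0,1),12,46))-M[i]).sum() for i in use)
    g=onz(t,(353.5,193),12)
    r=minimize(f,g[:2],method="Nelder-Mead",options=dict(initial_simplex=[g[:2],g[:2]+[8,0],g[:2]+[0,8]]))
    print("base",use,r.x.round(2),r.fun)
# pin tip
cv=lambda x,k,o:o+(x+.5)/k-.5
print("tip top",onz(t,(cv(494,5,260),cv(304,5,130)),62),"tip scene",onz(s,(cv(137,3.7,130),cv(225,3.7,180)),62),
 "foot scene",onz(s,(cv(144,3.7,130),cv(281,3.7,180)),12), "foot top",onz(t,(cv(468,5,260),cv(314,5,130)),12))
print("white",onz(t,(cv(141,5,260),cv(229,5,130)),92),onz(s,(cv(451,3.7,130),cv(104,3.7,180)),92))
E
```

```text
[np.int64(467), np.int64(574)]
orange (0,) [ 4.96736e+02  1.12887e+02 -2.00000e-03] 42.086273193359375
orange (1,) [4.93992e+02 1.14064e+02 1.10000e-02] 38.34117889404297
orange (0, 1) [4.95879e+02 1.13364e+02 4.00000e-03] 89.84706115722656
[np.int64(447), np.int64(490)]
blue (0,) [5.65591e+02 2.85788e+02 5.49000e-01] 100.53334045410156
blue (1,) [562.631 285.614   0.613] 41.01176452636719
blue (0, 1) [563.379 285.201   0.601] 149.1529541015625
[np.int64(681), np.int64(853)]
base (0,) [ 561.9  -330.23] 63.34117126464844
base (1,) [ 560.46 -330.7 ] 160.76470947265625
base (0, 1) [ 561.31 -330.21] 225.811767578125
tip top [ 562.05727493 -330.37713909   62.        ] tip scene [ 563.02102168 -331.17948851   62.        ] foot scene [ 563.89251517 -332.89383181   12.        ] foot top [ 561.57465582 -328.95265916   12.        ]
white [ 603.50172933 -122.76406071   92.        ] [ 602.41313276 -123.16925879   92.        ]
```

```bash
cat > plan.py <<'E'
from bench import arm
import numpy as np
from scipy.spatial.transform import Rotation as R
def tool(yaw,flip,tilt=np.pi/4):
    z=np.array([np.sin(tilt)*np.cos(yaw),np.sin(tilt)*np.sin(yaw),-np.cos(tilt)])
    y=np.array([-np.sin(yaw),np.cos(yaw),0])*(-1 if flip else 1)
    return R.from_matrix(np.c_[np.cross(y,z),y,z])
def go(p,Rt):
    s=arm.read_state();Rc=R.from_quat(s["ee_rot"])
    v=(Rt*Rc.inv()).as_rotvec();d=np.array(p)-s["position"]
    print("t",round(s["clock"],2),"pos",s["position"].round(1),"j",s["joints"].round(3),"F",s["contact_force"].round(1),"w",round(s["gripper_width"],1))
    print("shift mm",d.round(1),"row",(d/400).round(4),(v/(np.pi/2)).round(4),"deg",np.degrees(np.linalg.norm(v)).round(1))
E
python3 - <<'E'
from plan import *
go([509,113,170],tool(0,0)); go([509,113,170],tool(0,1))
E
```

```text
t 0.15 pos [282.2 557.2 230.5] j [ 1.361  0.385  0.007 -0.    -1.194 -0.259] F [ 0.3  0.7 -0. ] w 85.6
shift mm [ 226.8 -444.2  -60.5] row [ 0.5671 -1.1105 -0.1512] [ 0.6571 -0.1584 -1.5871] deg 155.3
t 0.15 pos [282.2 557.2 230.5] j [ 1.361  0.385  0.007 -0.    -1.194 -0.259] F [ 0.3  0.7 -0. ] w 85.6
shift mm [ 226.8 -444.2  -60.5] row [ 0.5671 -1.1105 -0.1512] [-0.1162 -0.4908  0.2833] deg 52.1
```

Emit:
step_arm(series=[[0.05,-0.1,0,-0.01,-0.04,0.02],[0.1,-0.2,0,-0.02,-0.08,0.04],[0.15,-0.3,0,-0.03,-0.12,0.07],[0.2,-0.4,0,-0.04,-0.16,0.09],[0.25,-0.5,0,-0.05,-0.2,0.12],[0.3,-0.6,0,-0.06,-0.25,0.14],[0.35,-0.7,0,-0.07,-0.3,0.17],[0.4,-0.8,0,-0.08,-0.35,0.2],[0.45,-0.9,0,-0.1,-0.4,0.24],[0.5,-1.0,0,-0.116,-0.45,0.283],[0.56,-1.0,0,-0.116,-0.49,0.283],[0.567,-1.0,0,-0.116,-0.49,0.283]], jaw=1)

```text
clock: 1.15
position: [485.1, 213.1, 252.9]
ee_rot: [0.93, -0.027, 0.365, -0.005]
contact_force: [1.6, 0.3, 0.9]
gripper_width: 85.4
```

Run:
```python
from plan import *
go([509,113,150],tool(0,1))
```

```text
t 1.15 pos [485.1 213.1 252.9] j [ 0.623 -0.03  -0.99   1.638 -0.418 -0.614] F [1.6 0.3 0.9] w 85.4
shift mm [  23.9 -100.1 -102.9] row [ 0.0598 -0.2502 -0.2574] [-0.019  -0.0236  0.0291] deg 3.8
```

Emit:
step_arm(series=[[0.01,-0.04,-0.06,0,0,0],[0.02,-0.08,-0.1,-0.01,-0.01,0.01],[0.03,-0.14,-0.14,-0.01,-0.01,0.02],[0.05,-0.19,-0.19,-0.019,-0.024,0.029],[0.06,-0.25,-0.25,-0.019,-0.024,0.029],[0.06,-0.25,-0.257,-0.019,-0.024,0.029],[0.06,-0.25,-0.257,-0.019,-0.024,0.029],[0.06,-0.25,-0.257,-0.019,-0.024,0.029]])

```text
clock: 1.82
position: [491.9, 156.0, 229.8]
ee_rot: [0.932, -0.008, 0.362, 0.019]
contact_force: [-0.2, -0.2, 0.3]
gripper_width: 85.2
```

Run:
```python
from plan import *
go([509,113,37],tool(0,1))
import cv2,pickle
D={}
for n in("scene","top","wrist"):
    d=arm.get_image(n);D[n]=d
    cv2.imwrite(f"pics/{n}1.png",d["image"][:,:,::-1])
pickle.dump(D,open("d1.pkl","wb"))
```

```text
t 1.82 pos [491.9 156.  229.8] j [ 0.301 -0.038 -1.029  2.052 -0.273 -0.727] F [-0.2 -0.2  0.3] w 85.2
shift mm [  17.1  -43.  -192.8] row [ 0.0427 -0.1074 -0.4821] [ 0.0178 -0.0289  0.0187] deg 3.5
```

View pics/scene1.png

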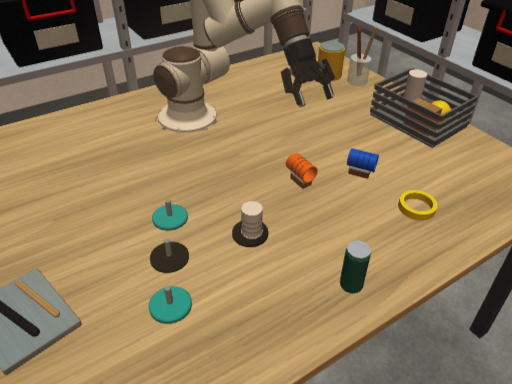

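View pics/wrist1.png

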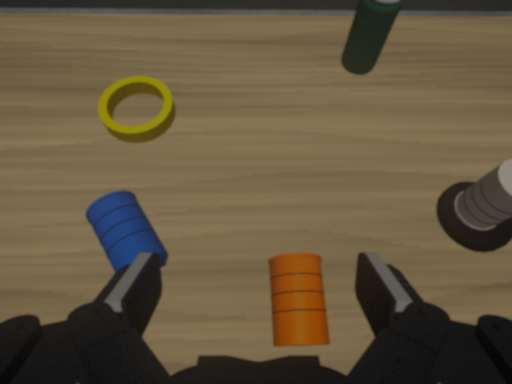

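```bash
cat > kin.py <<'E'
import numpy as np
from scipy.optimize import least_squares
from scipy.spatial.transform import Rotation as R
def ori(j):
    # frame: tool z along forward when all zero
    p=j[1]-j[2]
    Rb=R.from_euler('z',j[0])*R.from_euler('y',p)          # x axis = forearm direction
    Rw=Rb*R.from_euler('x',S4*j[3])*R.from_euler('y',-j[4])*R.from_euler('x',S6*j[5])
    # tool z = local x ; at j6=0 tool y = ?
    return Rb,Rw*C
S4=1;S6=1
C=R.from_matrix(np.array([[0,0,1],[0,-1,0],[1,0,0]]).astype(float))
def fk(j,q):
    h,A,F,e,L,a1=q
    Rb,Rt=ori(j)
    up=R.from_euler('z',j[0]).apply([a1+A*np.sin(j[1]),0,h+A*np.cos(j[1])])
    return up+Rb.apply([F,0,e])+Rt.apply([0,0,L]),Rt
E
python3 - <<'E'
import kin;from kin import *
data=[([1.36059718,.385545961,.00662239357,-.000498,-1.19401925,-.25858909],[282.1,557.05,230.23],[.972633,-.232343,-.000205,.00107]),
([0.623,-0.03,-0.99,1.638,-0.418,-0.614],[485.1,213.1,252.9],[0.93,-0.027,0.365,-0.005]),
([0.301,-0.038,-1.029,2.052,-0.273,-0.727],[491.9,156.0,229.8],[0.932,-0.008,0.362,0.019])]
for s4 in(1,-1):
  for s6 in(1,-1):
    kin.S4,kin.S6=s4,s6
    # solve for const C from first
    Rq=[R.from_quat(d[2]) for d in data]
    kin.C=R.identity();Cs=[ori(d[0])[1].inv()*r for d,r in zip(data,Rq)]
    print(s4,s6,[ (Cs[0].inv()*c).magnitude().round(3) for c in Cs]);print(Cs[0].as_matrix().round(2).tolist())
E
```

```text
Traceback (most recent call last):
AttributeError: 'float' object has no attribute 'round'
```

```bash
cat > fitk.py <<'E'
import kin;from kin import *
data=[([1.36059718,.385545961,.00662239357,-.000498,-1.19401925,-.25858909],[282.1,557.05,230.23],[.972633,-.232343,-.000205,.00107]),
([0.623,-0.03,-0.99,1.638,-0.418,-0.614],[485.1,213.1,252.9],[0.93,-0.027,0.365,-0.005]),
([0.301,-0.038,-1.029,2.052,-0.273,-0.727],[491.9,156.0,229.8],[0.932,-0.008,0.362,0.019])]
if __name__=="__main__":
  for s4 in(1,-1):
   for s6 in(1,-1):
    kin.S4,kin.S6=s4,s6
    Rq=[R.from_quat(d[2]) for d in data]
    kin.C=R.identity();Cs=[ori(d[0])[1].inv()*r for d,r in zip(data,Rq)]
    print(s4,s6,[ round(float((Cs[0].inv()*c).magnitude()),3) for c in Cs]);print(Cs[0].as_matrix().round(2).tolist())
E
python3 fitk.py
```

```text
1 1 [0.0, 2.628, 3.084]
[[0.0, -0.0, 1.0], [-0.87, 0.49, 0.0], [-0.49, -0.87, 0.0]]
1 -1 [0.0, 3.007, 2.177]
[[0.0, -0.0, 1.0], [-1.0, 0.0, 0.0], [-0.0, -1.0, -0.0]]
-1 1 [0.0, 0.711, 0.935]
[[0.0, 0.0, 1.0], [-0.87, 0.49, -0.0], [-0.49, -0.87, 0.0]]
-1 -1 [0.0, 0.001, 0.002]
[[0.0, 0.0, 1.0], [-1.0, 0.0, 0.0], [-0.0, -1.0, 0.0]]
```

```bash
sed -i 's/^S4=1;S6=1/S4=-1;S6=-1/; s/^C=.*/C=R.from_matrix(np.array([[0,0,1.],[-1,0,0],[0,-1,0]]))/' kin.py
python3 - <<'E'
from fitk import *
f=lambda q:np.concatenate([fk(d[0],q)[0]-d[1] for d in data]+[(np.array(q)-[200,350,350,30,200,30])*.003])
for x0 in([200,350,350,30,200,30],):
    r=least_squares(f,x0);print(r.x.round(1),r.fun[:9].round(2))
    print(np.linalg.svd(r.jac[:9])[1].round(3))
E
```

```text
[-152.   545.    86.1  114.1  196.4  277.2] [-156.19   33.56    0.57  -23.74   20.44   -9.13   21.65  -45.72    8.57]
[3.291 2.501 0.816 0.448 0.224 0.005]
```

```bash
sed -i 's/h,A,F,e,L,a1=q/h,A,F,e,L,a1,b=q/; s/a1+A\*np.sin(j\[1\]),0,h/a1+A*np.sin(j[1]),b,h/' kin.py
python3 - <<'E'
from fitk import *
q0=[200,350,350,30,200,0,-150]
f=lambda q:np.concatenate([fk(d[0],q)[0]-d[1] for d in data]+[(np.array(q)-q0)*.003])
r=least_squares(f,q0);print(r.x.round(1),r.fun[:9].round(2))
print(np.linalg.svd(r.jac[:9])[1].round(3))
E
```

```text
[-1955.1  1249.   -506.2   731.2  -161.8   333.4  -123.5] [-35.24   7.57   0.39 -32.03  40.99  -6.92  28.05 -83.45   6.55]
[3.293 2.502 1.761 0.77  0.428 0.151 0.005]
```

```bash
cat > rec.py <<'E'
from bench import arm
import json,sys
s=arm.read_state()
open("data.jsonl","a").write(json.dumps([list(map(float,s[k])) for k in("joints","position","ee_rot")])+"\n")
print(s["clock"].__round__(2),s["joints"].round(3),s["position"].round(1),s["contact_force"].round(1))
E
python3 rec.py
```

```text
1.97 [ 0.302 -0.037 -1.029  2.052 -0.273 -0.727] [492.  156.1 229.7] [ 0.1 -0.1 -0.1]
```

Emit:
step_arm(series=[[0,0.02,0.02,0,0.08,0],[0,0.04,0.02,0,0.16,0],[0,0.04,0.02,0,0.24,0]])

```text
clock: 2.22
position: [509.0, 162.3, 250.6]
ee_rot: [0.94, -0.015, 0.341, 0.021]
contact_force: [2.1, -1.0, 1.2]
gripper_width: 85.6
```

```bash
python3 rec.py
```

```text
2.22 [ 0.542 -0.024 -0.964  1.493 -0.384 -0.37 ] [509.  162.3 250.6] [ 2.1 -1.   1.2]
```

Emit:
step_arm(series=[[0,0,0,0,0.08,0],[0,0,0,0,0.16,0],[0,0,0,0,0.24,0]])

```text
clock: 2.47
position: [517.7, 156.9, 257.3]
ee_rot: [0.957, -0.019, 0.287, 0.03]
contact_force: [2.1, -0.5, 1.5]
gripper_width: 85.6
```

```bash
python3 rec.py
```

```text
2.47 [ 0.703  0.005 -0.815  0.943 -0.526  0.046] [517.7 156.9 257.3] [ 2.1 -0.5  1.5]
```

Emit:
step_arm(series=[[0.05,-0.04,-0.05,0.08,0,0],[0.1,-0.1,-0.1,0.16,0,0],[0.15,-0.2,-0.2,0.24,0,0]])

```text
clock: 2.72
position: [564.7, 95.7, 218.4]
ee_rot: [0.957, -0.062, 0.272, -0.083]
contact_force: [-0.2, -1.8, 0.1]
gripper_width: 85.3
```

```bash
python3 rec.py
```

```text
2.72 [ 0.437  0.073 -0.804  0.73  -0.167  0.313] [564.7  95.7 218.4] [-0.2 -1.8  0.1]
```

```bash
cat > kin.py <<'E'
import numpy as np,json
from scipy.optimize import least_squares
from scipy.spatial.transform import Rotation as R
C=R.from_matrix(np.array([[0,0,1.],[-1,0,0],[0,-1,0]]))
E=R.from_euler
def fk(j,q):
    h,A,F,e,L,a1,b,w,t,v=q
    R1=E('z',j[0]);Rb=R1*E('y',j[1]-j[2]);R4=Rb*E('x',-j[3]);R5=R4*E('y',-j[4]);R6=R5*E('x',-j[5])
    return R1.apply([a1+A*np.sin(j[1]),b,h+A*np.cos(j[1])])+Rb.apply([F,0,e])+R4.apply([0,w,t])+R5.apply([L,0,v]),R6*C
def load():
    d=[json.loads(l) for l in open("data.jsonl")]
    d+=[([1.36059718,.385545961,.00662239357,-.000498,-1.19401925,-.25858909],[282.1,557.05,230.23],[.972633,-.232343,-.000205,.00107]),
([0.623,-0.03,-0.99,1.638,-0.418,-0.614],[485.1,213.1,252.9],[0.93,-0.027,0.365,-0.005])]
    return d
def fit(q0=[200,350,350,30,200,0,0,0,0,0],reg=.003):
    data=load()
    f=lambda q:np.concatenate([fk(d[0],q)[0]-d[1] for d in data]+[(np.array(q)-q0)*reg])
    r=least_squares(f,q0);n=3*len(data)
    return r.x,r.fun[:n].reshape(-1,3),np.linalg.svd(r.jac[:n])[1],[float((fk(d[0],q0)[1].inv()*R.from_quat(d[2])).magnitude()) for d in data]
E
python3 - <<'E'
from kin import *
q,res,sv,oe=fit();print(q.round(1));print(res.round(1));print(sv.round(3),np.round(oe,3))
E
```

```text
[ 1.612e+02  5.646e+02  4.220e+02 -1.000e-01  2.978e+02 -1.000e-01
 -0.000e+00 -1.598e+02 -1.000e-01  1.000e-01]
[[ 0.  -0.  -0. ]
 [ 0.  -0.  -0. ]
 [ 0.  -0.  -0. ]
 [-0.   0.   0. ]
 [-0.  -0.   0. ]
 [-0.1  0.1  0. ]]
[4.866 4.182 3.799 1.406 1.284 0.744 0.416 0.186 0.105 0.036] [0.    0.    0.    0.    0.    0.001]
```

```bash
cat > ik.py <<'E'
from kin import *
Q=np.array([161.2,564.6,422,0,297.8,0,0,-159.8,0,0]);Q=fit()[0]
lo=np.array([-3.14,-1.21,-1.07,-3.16,-2.99,-3.1]);hi=np.array([3.14,2.06,1.41,2.05,-.16,3.1])
def tool(yaw,flip,tilt=np.pi/4):
    z=np.array([np.sin(tilt)*np.cos(yaw),np.sin(tilt)*np.sin(yaw),-np.cos(tilt)])
    y=np.array([-np.sin(yaw),np.cos(yaw),0])*(-1 if flip else 1)
    return R.from_matrix(np.c_[np.cross(y,z),y,z])
def ik1(p,Rt,j0):
    def f(j):
        x,r=fk(j,Q);return np.r_[(x-p)/300,(r.inv()*Rt).as_rotvec()]
    return least_squares(f,np.clip(j0,lo+.01,hi-.01),bounds=(lo,hi))
def ik(p,Rt,n=60,seed=0):
    g=np.random.default_rng(seed);S=[]
    for k in range(n):
        j0=lo+(hi-lo)*g.random(6);j0[0]=np.arctan2(p[1],p[0])+g.uniform(-1,1)
        r=ik1(p,Rt,j0)
        if r.cost<1e-9 and not any(np.abs(r.x-s).max()<.02 for s in S):S.append(r.x)
    return S
E
python3 - <<'E'
from ik import *
a=lambda Rt:Rt.apply([0,0,1])
for fl in(0,1):
  for tl in(35,45,50):
    for h in(0,100):
      Rt=tool(0,fl,np.radians(tl));p=np.array([496,113,50+h])+18.7*a(Rt)
      print("grasp",fl,tl,h,[s.round(2).tolist() for s in ik(p,Rt)])
for fl in(0,1):
  for yw in(-90,-60,-30,0,30):
    for h in(0,100):
      Rt=tool(np.radians(yw),fl);p=np.array([562,-330.5,52+h])+18.7*a(Rt)
      print("place",fl,yw,h,[s.round(2).tolist() for s in ik(p,Rt,40)])
E
```

```text
grasp 0 35 0 [[-0.12, 0.37, -0.81, -2.83, -0.23, 1.37]]
grasp 0 35 100 []
grasp 0 45 0 [[-0.15, 0.45, -0.98, -2.96, -0.64, 1.53]]
grasp 0 45 100 []
grasp 0 50 0 [[-0.16, 0.52, -1.04, -2.98, -0.86, 1.57]]
grasp 0 50 100 [[-0.14, 0.16, -0.87, -2.82, -0.35, 1.36]]
grasp 1 35 0 [[-0.12, 0.37, -0.81, -2.83, -0.23, -1.77]]
grasp 1 35 100 []
grasp 1 45 0 [[-0.15, 0.45, -0.98, -2.96, -0.64, -1.61]]
grasp 1 45 100 []
grasp 1 50 0 [[-0.16, 0.52, -1.04, -2.98, -0.86, -1.57]]
grasp 1 50 100 [[-0.14, 0.16, -0.87, -2.82, -0.35, -1.78]]
place 0 -90 0 [[-0.23, 0.61, -0.72, 1.56, -0.76, 1.9]]
place 0 -90 100 [[-0.15, 0.47, -0.66, 1.28, -0.82, 2.19]]
place 0 -60 0 []
place 0 -60 100 []
place 0 -30 0 []
place 0 -30 100 []
place 0 0 0 [[-0.64, 0.53, -0.22, -1.27, -0.46, 0.15]]
place 0 0 100 [[-0.55, 0.36, -0.21, -0.95, -0.47, -0.27]]
place 0 30 0 [[-0.69, 0.62, -0.05, -1.03, -0.88, 0.32]]
place 0 30 100 [[-0.66, 0.48, -0.01, -0.92, -0.97, 0.13]]
place 1 -90 0 [[-0.23, 0.61, -0.72, 1.56, -0.76, -1.24]]
place 1 -90 100 [[-0.15, 0.47, -0.66, 1.28, -0.82, -0.95]]
place 1 -60 0 []
place 1 -60 100 []
place 1 -30 0 []
place 1 -30 100 []
place 1 0 0 [[-0.64, 0.53, -0.22, -1.27, -0.46, -2.99]]
place 1 0 100 [[-0.55, 0.36, -0.21, -0.95, -0.47, 2.87]]
place 1 30 0 [[-0.69, 0.62, -0.05, -1.03, -0.88, -2.82]]
place 1 30 100 [[-0.66, 0.48, -0.01, -0.92, -0.97, -3.02]]
```

Run:
```python
from ik import *
a=lambda Rt:Rt.apply([0,0,1])
g=np.array([-.15,.45,-.98,-2.96,-.64,-1.61])
for tl in(45,47,50,55):
  for dx,dz in((0,0),(0,40),(0,60),(0,80),(0,100),(30,60),(60,60),(40,80),(80,80),(80,100),(120,120)):
      Rt=tool(0,1,np.radians(tl));p=np.array([496+dx,113,50+dz])+18.7*a(Rt)
      r=ik1(p,Rt,g);x,rr=fk(r.x,Q)
      print(tl,dx,dz,r.x.round(2),"err",np.linalg.norm(x-p).round(1),np.degrees((rr.inv()*Rt).magnitude()).__round__(1))
```

```text
45 0 0 [-0.15  0.45 -0.98 -2.96 -0.64 -1.61] err 0.0 0.0
45 0 40 [-0.15  0.31 -0.92 -2.9  -0.45 -1.68] err 0.0 0.0
45 0 60 [-0.14  0.25 -0.88 -2.85 -0.35 -1.74] err 0.0 0.0
45 0 80 [-0.12  0.19 -0.81 -2.76 -0.23 -1.86] err 0.0 0.0
45 0 100 [-0.1   0.14 -0.78 -2.73 -0.16 -1.91] err 1.9 0.7
45 30 60 [-0.13  0.28 -0.81 -2.85 -0.32 -1.76] err 0.0 0.0
45 60 60 [-0.11  0.32 -0.74 -2.85 -0.28 -1.77] err 0.0 0.0
45 40 80 [-0.1   0.24 -0.72 -2.75 -0.19 -1.89] err 0.0 0.0
45 80 80 [-0.09  0.29 -0.64 -2.75 -0.16 -1.89] err 0.6 0.2
45 80 100 [-0.09  0.26 -0.67 -2.86 -0.16 -1.79] err 3.0 1.3
45 120 120 [-0.07  0.28 -0.64 -3.07 -0.16 -1.59] err 5.3 2.6
47 0 0 [-0.16  0.48 -1.   -2.97 -0.73 -1.59] err 0.0 0.0
47 0 40 [-0.15  0.33 -0.95 -2.92 -0.54 -1.66] err 0.0 0.0
47 0 60 [-0.15  0.27 -0.91 -2.88 -0.44 -1.7 ] err 0.0 0.0
47 0 80 [-0.14  0.2  -0.86 -2.83 -0.33 -1.78] err 0.0 0.0
47 0 100 [-0.11  0.14 -0.79 -2.72 -0.2  -1.91] err 0.0 0.0
47 30 60 [-0.13  0.3  -0.85 -2.89 -0.4  -1.71] err 0.0 0.0
47 60 60 [-0.12  0.33 -0.78 -2.89 -0.36 -1.72] err 0.0 0.0
47 40 80 [-0.12  0.25 -0.78 -2.83 -0.29 -1.79
[... 787 characters left out ...]
120 [-0.08  0.28 -0.57 -2.75 -0.16 -1.9 ] err 0.7 0.3
55 0 0 [-0.18  0.59 -1.07 -2.96 -1.04 -1.56] err 3.3 0.7
55 0 40 [-0.17  0.44 -1.05 -2.96 -0.88 -1.59] err 0.0 0.0
55 0 60 [-0.17  0.36 -1.03 -2.94 -0.77 -1.62] err 0.0 0.0
55 0 80 [-0.17  0.28 -1.   -2.92 -0.67 -1.65] err 0.0 0.0
55 0 100 [-0.16  0.21 -0.96 -2.89 -0.56 -1.69] err 0.0 0.0
55 30 60 [-0.15  0.37 -0.96 -2.95 -0.72 -1.63] err 0.0 0.0
55 60 60 [-0.14  0.39 -0.89 -2.96 -0.67 -1.63] err 0.0 0.0
55 40 80 [-0.15  0.31 -0.91 -2.93 -0.62 -1.66] err 0.0 0.0
55 80 80 [-0.13  0.35 -0.82 -2.94 -0.57 -1.66] err 0.0 0.0
55 80 100 [-0.13  0.3  -0.79 -2.92 -0.49 -1.7 ] err 0.0 0.0
55 120 120 [-0.11  0.3  -0.67 -2.89 -0.37 -1.74] err 0.0 0.0
```

Emit:
step_arm(series=[[0,0,0,0,0,0],[0,0,0,0,0,0]])

```text
clock: 2.88
position: [567.0, 102.9, 222.7]
ee_rot: [0.955, -0.058, 0.276, -0.088]
contact_force: [0.1, 1.3, 0.8]
gripper_width: 85.8
```

```bash
python3 rec.py
```

```text
2.88 [ 0.443  0.072 -0.8    0.739 -0.16   0.306] [567.  102.9 222.7] [0.1 1.3 0.8]
```

```bash
cat > path.py <<'E'
from ik import *
def pts(j):
    x,r=fk(j,Q);P=[]
    for yy in(-57,57):
        for xx in(-12,12):P.append([xx,yy,0])
    for yy in(-43,43):
        for xx in(-43,43):
            for zz in(-72,-160):P.append([xx,yy,zz])
    P.append([0,0,-298]);P.append([80,0,-298]);P.append([-80,0,-298])
    return x+r.apply(np.array(P,float))
def resample(W,dt_deg=6.4,dmm=34,dj=.14):
    W=np.array(W);out=[W[0]]
    for a,b in zip(W[:-1],W[1:]):
        n=400
        for k in range(1,n+1):
            c=a+(b-a)*k/n
            x0,r0=fk(out[-1],Q);x1,r1=fk(c,Q)
            if np.degrees((r0.inv()*r1).magnitude())>dt_deg or np.linalg.norm(x1-x0)>dmm or np.abs(c-out[-1]).max()>dj: out.append(c)
    out.append(W[-1]);return np.array(out)
def rows(js,ref):
    """rows for targets js relative to ref pose"""
    x0,r0=ref
    for j in js:
        x,r=fk(j,Q);print(str(np.r_[(x-x0)/400,(r*r0.inv()).as_rotvec()/(np.pi/2)].round(3).tolist())+",")
def rep(js):
    for i,j in enumerate(js):
        P=pts(j);x,r=fk(j,Q)
        print(i,j.round(2),"tcp",x.round(0),"a",r.apply([0,0,1]).round(2),"minz",P[:,2].min().round(0),"at",P[P[:,2].argmin()].round(0)[:2])
E
python3 - <<'E'
from path import *
from bench import arm
j0=arm.read_state()["joints"]
a=lambda Rt:Rt.apply([0,0,1])
Rt=tool(0,1,np.radians(52));H=ik1(np.array([496,113,150])+18.7*a(Rt),Rt,[-.16,.2,-.96,-2.9,-.56,-1.69]);print(H.x,H.cost)
W=[j0,[.4,-.05,-.75,.3,-.6,.1],[.1,-.1,-.8,-1.2,-.8,-.7],H.x]
js=resample(W);rep(js);np.save("js1.npy",js)
E
```

```text
[-0.15135534  0.17909328 -0.91065706 -2.85671133 -0.43649187 -1.73657874] 4.1831857133636942e-22
0 [ 0.44  0.07 -0.8   0.74 -0.16  0.31] tcp [567. 103. 223.] a [ 0.54  0.14 -0.83] minz 205.0 at [553.  49.]
1 [ 0.44  0.05 -0.79  0.67 -0.23  0.28] tcp [558.  77. 223.] a [ 0.53  0.09 -0.85] minz 205.0 at [538.  25.]
2 [ 0.43  0.04 -0.79  0.61 -0.29  0.25] tcp [546.  53. 222.] a [ 0.51  0.05 -0.86] minz 204.0 at [520.   4.]
3 [ 0.42  0.02 -0.78  0.54 -0.35  0.21] tcp [531.  31. 221.] a [ 0.48  0.02 -0.88] minz 203.0 at [499. -15.]
4 [ 0.42 -0.   -0.77  0.48 -0.42  0.18] tcp [513.  11. 218.] a [ 0.44 -0.01 -0.9 ] minz 200.0 at [477. -30.]
5 [ 0.41 -0.02 -0.76  0.41 -0.49  0.15] tcp [493.  -6. 215.] a [ 0.4  -0.03 -0.91] minz 198.0 at [452. -43.]
6 [ 0.4  -0.04 -0.76  0.35 -0.55  0.12] tcp [471. -20. 211.] a [ 0.36 -0.04 -0.93] minz 195.0 at [426. -52.]
7 [ 0.39 -0.05 -0.75  0.27 -0.6   0.09] tcp [450. -29. 204.] a [ 0.32 -0.03 -0.95] minz 188.0 at [401. -56.]
8 [ 0.38 -0.05 -0.75  0.2  -0.61  0.05] tcp [434. -32. 192.] a [ 0.29 -0.01 -0.96] minz 177.0 at [382. -53.]
9 [ 0.37 -0.06 -0.76  
[... 4219 characters left out ...]
2  0.23 -0.52] minz 128.0 at [436. 212.]
48 [-0.1   0.13 -0.89 -2.55 -0.5  -1.54] tcp [476. 164. 156.] a [ 0.82  0.18 -0.53] minz 129.0 at [448. 207.]
49 [-0.11  0.14 -0.89 -2.62 -0.49 -1.59] tcp [485. 154. 153.] a [ 0.82  0.14 -0.55] minz 130.0 at [461. 201.]
50 [-0.12  0.15 -0.9  -2.68 -0.47 -1.63] tcp [493. 143. 150.] a [ 0.82  0.1  -0.57] minz 130.0 at [473. 194.]
51 [-0.14  0.16 -0.9  -2.75 -0.46 -1.67] tcp [500. 132. 146.] a [ 0.81  0.06 -0.58] minz 130.0 at [485. 186.]
52 [-0.15  0.17 -0.91 -2.82 -0.45 -1.71] tcp [507. 120. 141.] a [ 0.8   0.02 -0.6 ] minz 130.0 at [496. 177.]
53 [-0.15  0.18 -0.91 -2.86 -0.44 -1.74] tcp [511. 113. 138.] a [ 0.79 -0.   -0.62] minz 129.0 at [503. 170.]
```

Run:
```python
from path import *
from bench import arm
j0=arm.read_state()["joints"]
H=[-0.15135534 , 0.17909328, -0.91065706 ,-2.85671133 ,-0.43649187, -1.73657874]
W=[j0,[.4,0,-.7,.3,-.6,.1],[.1,.05,-.6,-1.2,-.8,-.7],H]
js=resample(W,6.9,38,.16);np.save("js1.npy",js)
m=[pts(j)[:,2].min() for j in js];print(len(js),min(m));rep(js[::6])
rows(js[1:13],fk(js[0],Q))
```

```text
51 107.29423766109637
0 [ 0.44  0.07 -0.8   0.74 -0.16  0.31] tcp [567. 103. 223.] a [ 0.54  0.14 -0.83] minz 205.0 at [553.  49.]
1 [ 0.4   0.   -0.7   0.31 -0.59  0.11] tcp [486. -14. 209.] a [ 0.34 -0.04 -0.94] minz 194.0 at [438. -44.]
2 [ 0.31  0.01 -0.67 -0.14 -0.66 -0.13] tcp [411.  -7. 153.] a [ 0.19  0.15 -0.97] minz 139.0 at [356. -23.]
3 [ 0.22  0.03 -0.64 -0.6  -0.72 -0.38] tcp [362.  59. 127.] a [ 0.16  0.42 -0.89] minz 116.0 at [405.  20.]
4 [ 0.13  0.05 -0.61 -1.07 -0.78 -0.63] tcp [365. 154. 148.] a [ 0.28  0.66 -0.7 ] minz 112.0 at [377. 110.]
5 [ 0.05  0.07 -0.66 -1.51 -0.73 -0.89] tcp [395. 210. 166.] a [ 0.49  0.69 -0.53] minz 117.0 at [375. 186.]
6 [-0.01  0.11 -0.74 -1.93 -0.64 -1.16] tcp [437. 218. 171.] a [ 0.7   0.55 -0.46] minz 120.0 at [410. 209.]
7 [-0.07  0.14 -0.82 -2.35 -0.55 -1.42] tcp [480. 187. 165.] a [ 0.82  0.31 -0.49] minz 127.0 at [447. 216.]
8 [-0.14  0.17 -0.9  -2.77 -0.45 -1.68] tcp [508. 127. 144.] a [ 0.81  0.05 -0.59] minz 130.0 at [495. 182.]
[-0.015, -0.065, 0.0, 0.01, 0.02, -0.074],
[-0.038, -0.125, -0.002, 0.023, 0.043, -0.147],
[-0.069, -0.178, -0.007, 0.037, 0.068, -0.218],
[-0.108, -0.225, -0.015, 0.052, 0.096, -0.289],
[-0.153, -0.263, -0.023, 0.069, 0.127, -0.358],
[-0.203, -0.293, -0.033, 0.087, 0.161, -0.425],
[-0.239, -0.304, -0.058, 0.125, 0.19, -0.489],
[-0.271, -0.307, -0.085, 0.165, 0.216, -0.551],
[-0.302, -0.306, -0.11, 0.206, 0.243, -0.612],
[-0.332, -0.3, -0.134, 0.247, 0.271, -0.672],
[-0.362, -0.29, -0.155, 0.288, 0.299, -0.733],
[-0.39, -0.275, -0.175, 0.329, 0.327, -0.792],
```

Emit:
step_arm(series=[[-0.015,-0.065,0,0.01,0.02,-0.074],[-0.038,-0.125,-0.002,0.023,0.043,-0.147],[-0.069,-0.178,-0.007,0.037,0.068,-0.218],[-0.108,-0.225,-0.015,0.052,0.096,-0.289],[-0.153,-0.263,-0.023,0.069,0.127,-0.358],[-0.203,-0.293,-0.033,0.087,0.161,-0.425],[-0.239,-0.304,-0.058,0.125,0.19,-0.489],[-0.271,-0.307,-0.085,0.165,0.216,-0.551],[-0.302,-0.306,-0.11,0.206,0.243,-0.612],[-0.332,-0.3,-0.134,0.247,0.271,-0.672],[-0.362,-0.29,-0.155,0.288,0.299,-0.733],[-0.39,-0.275,-0.175,0.329,0.327,-0.792]])

```text
clock: 3.88
position: [410.2, -6.6, 153.1]
ee_rot: [0.728, -0.674, 0.019, -0.122]
contact_force: [-0.1, -0.4, 0.3]
gripper_width: 85.0
```

```bash
python3 rec.py
python3 - <<'E'
from path import *
js=np.load("js1.npy");print(js[12].round(3),fk(js[12],Q)[0]);rows(js[13:25],fk(js[12],Q))
E
```

```text
3.88 [ 0.315  0.012 -0.672 -0.138 -0.659 -0.139] [410.2  -6.6 153.1] [-0.1 -0.4  0.3]
[ 0.312  0.015 -0.671 -0.139 -0.658 -0.134] [410.98557226  -7.14570365 152.62964657]
[-0.026, 0.019, -0.017, 0.039, 0.02, -0.064],
[-0.051, 0.041, -0.032, 0.079, 0.041, -0.126],
[-0.072, 0.067, -0.045, 0.119, 0.062, -0.189],
[-0.092, 0.096, -0.054, 0.159, 0.084, -0.25],
[-0.108, 0.129, -0.061, 0.202, 0.108, -0.314],
[-0.122, 0.165, -0.065, 0.245, 0.133, -0.377],
[-0.131, 0.203, -0.065, 0.288, 0.158, -0.438],
[-0.136, 0.242, -0.061, 0.333, 0.185, -0.499],
[-0.138, 0.282, -0.054, 0.378, 0.212, -0.558],
[-0.135, 0.323, -0.043, 0.423, 0.24, -0.616],
[-0.127, 0.364, -0.029, 0.47, 0.27, -0.672],
[-0.116, 0.404, -0.011, 0.517, 0.3, -0.727],
```

Tracking is exact. Continue.

Emit:
step_arm(series=[[-0.026,0.019,-0.017,0.039,0.02,-0.064],[-0.051,0.041,-0.032,0.079,0.041,-0.126],[-0.072,0.067,-0.045,0.119,0.062,-0.189],[-0.092,0.096,-0.054,0.159,0.084,-0.25],[-0.108,0.129,-0.061,0.202,0.108,-0.314],[-0.122,0.165,-0.065,0.245,0.133,-0.377],[-0.131,0.203,-0.065,0.288,0.158,-0.438],[-0.136,0.242,-0.061,0.333,0.185,-0.499],[-0.138,0.282,-0.054,0.378,0.212,-0.558],[-0.135,0.323,-0.043,0.423,0.24,-0.616],[-0.127,0.364,-0.029,0.47,0.27,-0.672],[-0.116,0.404,-0.011,0.517,0.3,-0.727]])

```text
clock: 4.88
position: [363.6, 155.0, 148.7]
ee_rot: [-0.146, 0.91, 0.329, 0.204]
contact_force: [0.2, 0.1, -0.2]
gripper_width: 85.3
```

```bash
python3 rec.py
python3 - <<'E'
from path import *
js=np.load("js1.npy");print(js[24].round(3),fk(js[24],Q)[0]);rows(js[25:37],fk(js[24],Q))
E
```

```text
4.88 [ 0.129  0.043 -0.61  -1.069 -0.782 -0.634] [363.6 155.  148.7] [ 0.2  0.1 -0.2]
[ 0.126  0.046 -0.609 -1.069 -0.783 -0.63 ] [364.69237076 154.25311254 148.40914086]
[0.016, 0.039, 0.022, 0.051, 0.024, -0.054],
[0.031, 0.071, 0.039, 0.099, 0.051, -0.11],
[0.039, 0.092, 0.039, 0.137, 0.081, -0.17],
[0.049, 0.11, 0.04, 0.175, 0.112, -0.23],
[0.061, 0.126, 0.042, 0.214, 0.143, -0.289],
[0.075, 0.139, 0.045, 0.253, 0.174, -0.349],
[0.09, 0.149, 0.047, 0.293, 0.205, -0.409],
[0.106, 0.157, 0.05, 0.332, 0.237, -0.469],
[0.124, 0.162, 0.052, 0.373, 0.268, -0.528],
[0.142, 0.164, 0.054, 0.413, 0.3, -0.588],
[0.16, 0.163, 0.055, 0.455, 0.331, -0.647],
[0.18, 0.159, 0.056, 0.497, 0.362, -0.707],
```

Emit:
step_arm(series=[[0.016,0.039,0.022,0.051,0.024,-0.054],[0.031,0.071,0.039,0.099,0.051,-0.11],[0.039,0.092,0.039,0.137,0.081,-0.17],[0.049,0.11,0.04,0.175,0.112,-0.23],[0.061,0.126,0.042,0.214,0.143,-0.289],[0.075,0.139,0.045,0.253,0.174,-0.349],[0.09,0.149,0.047,0.293,0.205,-0.409],[0.106,0.157,0.05,0.332,0.237,-0.469],[0.124,0.162,0.052,0.373,0.268,-0.528],[0.142,0.164,0.054,0.413,0.3,-0.588],[0.16,0.163,0.055,0.455,0.331,-0.647],[0.18,0.159,0.056,0.497,0.362,-0.707]])

```text
clock: 5.88
position: [434.9, 218.4, 170.4]
ee_rot: [0.511, 0.685, 0.502, 0.133]
contact_force: [-0.4, -0.2, -0.2]
gripper_width: 85.3
```

```bash
python3 rec.py
python3 - <<'E'
from path import *
js=np.load("js1.npy");print(js[36].round(3),fk(js[36],Q)[0]);rows(js[37:49],fk(js[36],Q))
E
```

```text
5.88 [-0.009  0.105 -0.739 -1.929 -0.639 -1.159] [434.9 218.4 170.4] [-0.4 -0.2 -0.2]
[-0.011  0.107 -0.737 -1.929 -0.64  -1.156] [436.5226582  217.92186886 170.79586701]
[0.019, -0.006, 0.0, 0.043, 0.03, -0.059],
[0.038, -0.016, -0.001, 0.086, 0.06, -0.119],
[0.057, -0.027, -0.002, 0.13, 0.089, -0.179],
[0.076, -0.041, -0.005, 0.174, 0.117, -0.239],
[0.093, -0.058, -0.009, 0.218, 0.145, -0.299],
[0.11, -0.077, -0.014, 0.264, 0.171, -0.359],
[0.125, -0.098, -0.02, 0.309, 0.196, -0.42],
[0.139, -0.12, -0.027, 0.355, 0.221, -0.48],
[0.152, -0.145, -0.035, 0.402, 0.244, -0.541],
[0.163, -0.171, -0.044, 0.449, 0.266, -0.602],
[0.172, -0.199, -0.055, 0.496, 0.286, -0.664],
[0.18, -0.227, -0.066, 0.544, 0.305, -0.725],
```

Emit:
step_arm(series=[[0.019,-0.006,0,0.043,0.03,-0.059],[0.038,-0.016,-0.001,0.086,0.06,-0.119],[0.057,-0.027,-0.002,0.13,0.089,-0.179],[0.076,-0.041,-0.005,0.174,0.117,-0.239],[0.093,-0.058,-0.009,0.218,0.145,-0.299],[0.11,-0.077,-0.014,0.264,0.171,-0.359],[0.125,-0.098,-0.02,0.309,0.196,-0.42],[0.139,-0.12,-0.027,0.355,0.221,-0.48],[0.152,-0.145,-0.035,0.402,0.244,-0.541],[0.163,-0.171,-0.044,0.449,0.266,-0.602],[0.172,-0.199,-0.055,0.496,0.286,-0.664],[0.18,-0.227,-0.066,0.544,0.305,-0.725]])

```text
clock: 6.88
position: [507.0, 128.1, 144.1]
ee_rot: [0.889, 0.073, 0.453, 0.01]
contact_force: [-0.3, 0.2, 0.2]
gripper_width: 85.3
```

```bash
python3 rec.py
python3 - <<'E'
from plan import *
import cv2,pickle
from h import *
D={}
for n in("scene","wrist"):
    d=arm.get_image(n);D[n]=d
    cv2.imwrite(f"pics/{n}2.png",d["image"][:,:,::-1])
pickle.dump(D,open("d2.pkl","wb"))
d=D["wrist"];print([proj(d,p).round(0) for p in([456,113,76],[536,113,76],[536,87,50],[536,139,50])])
go(np.array([496,113,150])+18.7*tool(0,1,np.radians(50)).apply([0,0,1]),tool(0,1,np.radians(50)))
E
```

```text
6.88 [-0.137  0.171 -0.896 -2.772 -0.454 -1.684] [507.  128.1 144.1] [-0.3  0.2  0.2]
[array([260., 397.]), array([274., 263.]), array([304., 283.]), array([235., 273.])]
t 6.98 pos [507.2 128.  144.2] j [-0.138  0.172 -0.896 -2.77  -0.455 -1.681] F [ 0.5 -0.3 -0.8] w 85.4
shift mm [  3.1 -15.   -6.2] row [ 0.0077 -0.0376 -0.0155] [ 0.0527  0.0447 -0.0812] deg 9.6
```

View pics/wrist2.png

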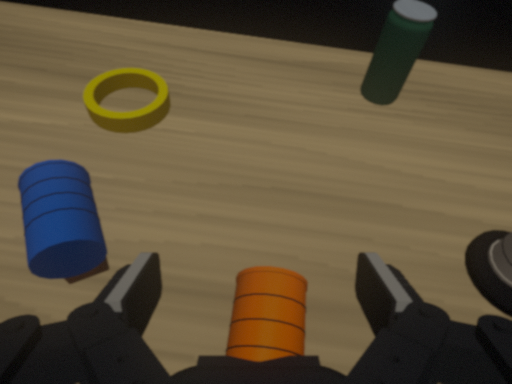

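View pics/scene2.png

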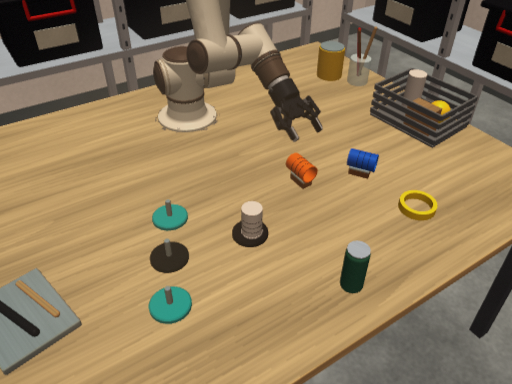

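Emit:
step_arm(series=[[0.004,-0.02,-0.008,0.026,0.022,-0.04],[0.008,-0.038,-0.015,0.053,0.045,-0.081],[0.008,-0.038,-0.015,0.053,0.045,-0.081]])

```text
clock: 7.23
position: [511.9, 112.7, 139.6]
ee_rot: [0.906, 0.001, 0.424, 0.0]
contact_force: [0.0, 0.3, -0.2]
gripper_width: 85.7
```

```bash
python3 rec.py
python3 - <<'E'
from plan import *
for t,h in((47,60),(45,40),(45,15),(45,0)):
    T=tool(0,1,np.radians(t));go(np.array([496,113,50+h])+18.7*T.apply([0,0,1]),T)
E
```

```text
7.23 [-0.141  0.162 -0.868 -2.816 -0.346 -1.786] [511.9 112.7 139.6] [ 0.   0.3 -0.2]
t 7.23 pos [511.9 112.7 139.6] j [-0.141  0.162 -0.868 -2.816 -0.346 -1.786] F [ 0.   0.3 -0.2] w 85.7
shift mm [ -2.2   0.3 -42.4] row [-0.0055  0.0009 -0.1059] [ 0.0008  0.0351 -0.0008] deg 3.2
t 7.23 pos [511.9 112.7 139.6] j [-0.141  0.162 -0.868 -2.816 -0.346 -1.786] F [ 0.   0.3 -0.2] w 85.7
shift mm [ -2.6   0.3 -62.8] row [-0.0066  0.0009 -0.1571] [ 0.0008  0.0573 -0.0008] deg 5.2
t 7.23 pos [511.9 112.7 139.6] j [-0.141  0.162 -0.868 -2.816 -0.346 -1.786] F [ 0.   0.3 -0.2] w 85.7
shift mm [ -2.6   0.3 -87.8] row [-0.0066  0.0009 -0.2196] [ 0.0008  0.0573 -0.0008] deg 5.2
t 7.23 pos [511.9 112.7 139.6] j [-0.141  0.162 -0.868 -2.816 -0.346 -1.786] F [ 0.   0.3 -0.2] w 85.7
shift mm [  -2.6    0.3 -102.8] row [-0.0066  0.0009 -0.2571] [ 0.0008  0.0573 -0.0008] deg 5.2
```

Emit:
step_arm(series=[[-0.003,0,-0.05,0,0.017,0],[-0.005,0,-0.105,0,0.035,0],[-0.006,0,-0.157,0,0.057,0],[-0.006,0,-0.19,0,0.057,0],[-0.006,0,-0.22,0,0.057,0],[-0.006,0,-0.24,0,0.057,0],[-0.006,0,-0.255,0,0.057,0],[-0.006,0,-0.255,0,0.057,0],[-0.006,0,-0.255,0,0.057,0]])

```text
clock: 7.98
position: [508.3, 112.9, 36.3]
ee_rot: [0.924, 0.001, 0.382, -0.0]
contact_force: [-0.5, 0.4, 0.7]
gripper_width: 85.2
```

```bash
python3 rec.py
python3 - <<'E'
from plan import *
from h import *
T=tool(0,1);go(np.array([496,113,50])+18.7*T.apply([0,0,1]),T)
d=arm.get_image("wrist");cv2.imwrite("pics/wrist3.png",d["image"][:,:,::-1])
d=arm.get_image("scene");crop(d,220,80,360,200,5,"pics/scene3.png")
E
```

```text
7.98 [-0.154  0.451 -0.977 -2.958 -0.643 -1.606] [508.3 112.9  36.3] [-0.5  0.4  0.7]
t 7.98 pos [508.3 112.9  36.3] j [-0.154  0.451 -0.977 -2.958 -0.643 -1.606] F [-0.5  0.4  0.7] w 85.2
shift mm [0.9 0.1 0.5] row [0.0023 0.0002 0.0012] [ 0.0004 -0.0014 -0.0012] deg 0.2
```

View pics/wrist3.png

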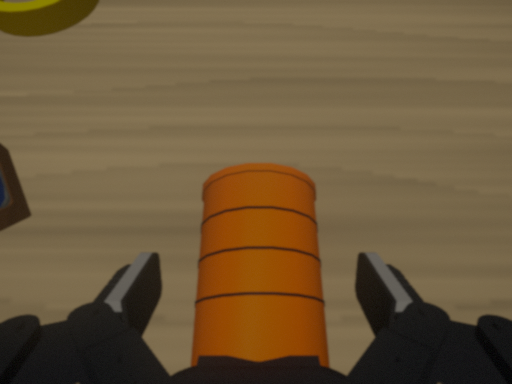

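View pics/scene3.png

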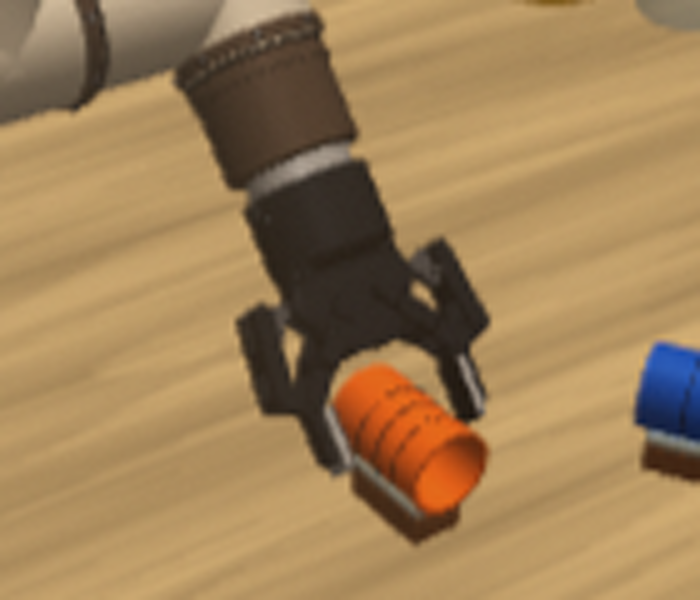

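Emit:
step_arm(series=[[0,0,0,0,0,0],[0,0,0,0,0,0],[0,0,0,0,0,0],[0,0,0,0,0,0],[0,0,0,0,0,0],[0,0,0,0,0,0],[0,0,0,0,0,0],[0,0,0,0,0,0]], jaw=-1)

```text
clock: 8.75
position: [509.1, 112.1, 37.4]
ee_rot: [0.924, -0.001, 0.383, 0.0]
contact_force: [-2.3, 1.5, 5.8]
gripper_width: 49.9
```

```bash
python3 rec.py
python3 - <<'E'
from plan import *
from h import *
for h in(10,50):
    T=tool(0,1);go(np.array([496,113,50+h])+18.7*T.apply([0,0,1]),T)
d=arm.get_image("wrist");cv2.imwrite("pics/wrist4.png",d["image"][:,:,::-1])
E
```

```text
8.75 [-0.155  0.45  -0.977 -2.96  -0.644 -1.607] [509.1 112.1  37.4] [-2.3  1.5  5.8]
t 8.75 pos [509.1 112.1  37.4] j [-0.155  0.45  -0.977 -2.96  -0.644 -1.607] F [-2.3  1.5  5.8] w 49.9
shift mm [0.1 0.9 9.4] row [0.0003 0.0021 0.0235] [0.     0.0003 0.0009] deg 0.1
t 8.75 pos [509.1 112.1  37.4] j [-0.155  0.45  -0.977 -2.96  -0.644 -1.607] F [-2.3  1.5  5.8] w 49.9
shift mm [ 0.1  0.9 49.4] row [0.0003 0.0021 0.1235] [0.     0.0003 0.0009] deg 0.1
```

View pics/wrist4.png

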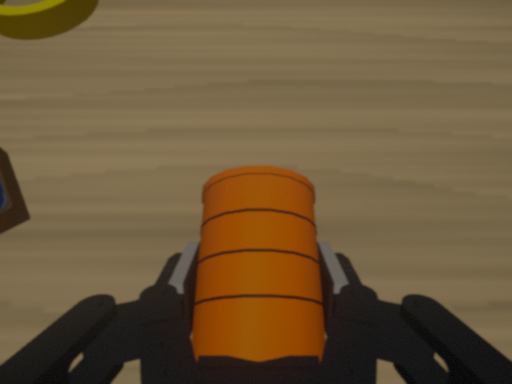

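Emit:
step_arm(series=[[0,0,0.01,0,0,0],[0,0,0.03,0,0,0],[0,0,0.06,0,0,0],[0,0,0.09,0,0,0],[0,0,0.12,0,0,0],[0,0,0.15,0,0,0],[0,0,0.15,0,0,0]])

```text
clock: 9.38
position: [510.1, 111.7, 99.4]
ee_rot: [0.923, -0.001, 0.384, 0.001]
contact_force: [0.3, 0.1, 0.2]
gripper_width: 49.6
```

```bash
python3 rec.py
python3 - <<'E'
from path import *
from bench import arm
from h import *
s=arm.read_state();j0=s["joints"];print(s["gripper_width"],s["contact_force"])
d=arm.get_image("wrist");cv2.imwrite("pics/wrist5.png",d["image"][:,:,::-1])
a=lambda Rt:Rt.apply([0,0,1])
for yw in(10,15,20,25,30):
  for dz in(0,60,110,150):
    Rt=tool(np.radians(yw),0);r=ik1(np.array([562,-330.5,52+dz])+18.2*a(Rt),Rt,[-.66,.48,-.1,-.95,-.8,.15]);print(yw,dz,r.x.round(3),r.cost<1e-9)
Rt=tool(np.radians(25),0);H=ik1(np.array([562,-330.5,162])+18.2*a(Rt),Rt,[-.66,.48,-.1,-.95,-.8,.15]).x
js=resample([j0,[-.3,.1,-.6,-2.2,-.6,-1.1],H],6.9,38,.16);np.save("js2.npy",js);rep(js)
E
```

```text
9.38 [-0.14   0.245 -0.873 -2.851 -0.345 -1.747] [510.1 111.7  99.4] [0.3 0.1 0.2]
49.587096146780304 [0.30300269 0.06900395 0.23332897]
10 0 [-0.665  0.555 -0.173 -1.185 -0.605  0.209] True
10 60 [-0.628  0.456 -0.163 -1.052 -0.626  0.019] True
10 110 [-0.601  0.382 -0.147 -0.948 -0.655 -0.13 ] True
10 150 [-0.582  0.329 -0.127 -0.871 -0.687 -0.239] True
15 0 [-0.675  0.571 -0.145 -1.144 -0.676  0.238] True
15 60 [-0.645  0.474 -0.133 -1.033 -0.705  0.071] True
15 110 [-0.623  0.402 -0.114 -0.946 -0.74  -0.061] True
15 150 [-0.607  0.35  -0.091 -0.882 -0.775 -0.159] True
20 0 [-0.682  0.587 -0.114 -1.104 -0.747  0.266] True
20 60 [-0.658  0.494 -0.101 -1.011 -0.783  0.118] True
20 110 [-0.64   0.423 -0.079 -0.939 -0.822  0.   ] True
20 150 [-0.628  0.372 -0.054 -0.885 -0.859 -0.089] True
25 0 [-0.687  0.605 -0.082 -1.066 -0.816  0.295] True
25 60 [-0.668  0.514 -0.067 -0.988 -0.858  0.162] True
25 110 [-0.653  0.445 -0.043 -0.927 -0.901  0.055] True
25 150 [-0.643  0.396 -0.017 -0.881 -0.941 -0.027] True
30 0 [-0.69   0.623 -0.049 -1.028 -0.884  0.324] True
30 60 [-0.674  0.535 -0.0
[... 2777 characters left out ...]
08. -203.]
24 [-0.55  0.35 -0.2  -1.29 -0.82 -0.27] tcp [ 609. -184.  183.] a [ 0.77  0.34 -0.53] minz 150.0 at [ 607. -232.]
25 [-0.57  0.37 -0.17 -1.21 -0.83 -0.2 ] tcp [ 604. -211.  175.] a [ 0.75  0.34 -0.57] minz 147.0 at [ 606. -262.]
26 [-0.6   0.39 -0.14 -1.14 -0.85 -0.14] tcp [ 597. -240.  167.] a [ 0.72  0.33 -0.6 ] minz 145.0 at [ 603. -294.]
27 [-0.62  0.41 -0.1  -1.06 -0.87 -0.07] tcp [ 590. -270.  160.] a [ 0.7   0.32 -0.64] minz 143.0 at [ 599. -325.]
28 [-0.64  0.43 -0.07 -0.98 -0.89  0.  ] tcp [ 581. -301.  154.] a [ 0.67  0.31 -0.68] minz 141.0 at [ 594. -357.]
29 [-0.65  0.45 -0.04 -0.93 -0.9   0.05] tcp [ 574. -325.  149.] a [ 0.64  0.3  -0.71] minz 141.0 at [ 542. -277.]
```

View pics/wrist5.png

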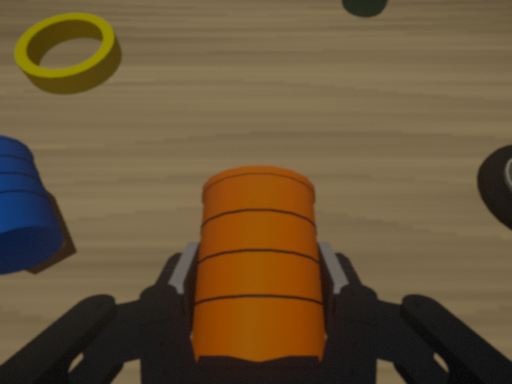

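Run:
```python
from path import *
js=np.load("js2.npy")
for k in(0,10,20):
    print();rows(js[k+1:min(k+11,len(js))],fk(js[k],Q))
```

```text
[0.031, -0.01, 0.038, -0.045, -0.036, 0.052],
[0.06, -0.021, 0.077, -0.093, -0.071, 0.102],
[0.085, -0.032, 0.117, -0.143, -0.105, 0.15],
[0.109, -0.043, 0.156, -0.196, -0.139, 0.197],
[0.13, -0.055, 0.196, -0.25, -0.172, 0.243],
[0.148, -0.067, 0.235, -0.307, -0.204, 0.287],
[0.163, -0.079, 0.274, -0.365, -0.235, 0.33],
[0.176, -0.091, 0.311, -0.424, -0.264, 0.37],
[0.187, -0.104, 0.347, -0.485, -0.291, 0.41],
[0.195, -0.117, 0.383, -0.547, -0.317, 0.448],

[0.006, -0.014, 0.035, -0.062, -0.031, 0.034],
[0.019, -0.041, 0.034, -0.129, -0.047, 0.069],
[0.032, -0.073, 0.022, -0.198, -0.059, 0.105],
[0.044, -0.109, 0.009, -0.266, -0.069, 0.141],
[0.054, -0.147, -0.006, -0.334, -0.08, 0.177],
[0.062, -0.187, -0.022, -0.401, -0.089, 0.214],
[0.069, -0.23, -0.038, -0.468, -0.099, 0.252],
[0.073, -0.276, -0.056, -0.534, -0.107, 0.29],
[0.076, -0.327, -0.075, -0.602, -0.116, 0.332],
[0.076, -0.38, -0.095, -0.669, -0.124, 0.374],

[-0.002, -0.056, -0.02, -0.068, -0.005, 0.04],
[-0.007, -0.116, -0.04, -0.135, -0.01, 0.081],
[-0.014, -0.178, -0.06, -0.201, -0.013, 0.123],
[-0.024, -0.243, -0.08, -0.265, -0.015, 0.166],
[-0.036, -0.31, -0.099, -0.329, -0.015, 0.21],
[-0.052, -0.382, -0.118, -0.393, -0.014, 0.257],
[-0.071, -0.458, -0.136, -0.455, -0.012, 0.306],
[-0.093, -0.535, -0.152, -0.515, -0.008, 0.356],
[-0.112, -0.594, -0.164, -0.558, -0.004, 0.395],
```

Emit:
step_arm(series=[[0.031,-0.01,0.038,-0.045,-0.036,0.052],[0.06,-0.021,0.077,-0.093,-0.071,0.102],[0.085,-0.032,0.117,-0.143,-0.105,0.15],[0.109,-0.043,0.156,-0.196,-0.139,0.197],[0.13,-0.055,0.196,-0.25,-0.172,0.243],[0.148,-0.067,0.235,-0.307,-0.204,0.287],[0.163,-0.079,0.274,-0.365,-0.235,0.33],[0.176,-0.091,0.311,-0.424,-0.264,0.37],[0.187,-0.104,0.347,-0.485,-0.291,0.41],[0.195,-0.117,0.383,-0.547,-0.317,0.448]])

```text
clock: 10.27
position: [586.3, 65.0, 248.2]
ee_rot: [0.669, 0.461, 0.529, 0.247]
contact_force: [0.1, -0.2, -0.7]
gripper_width: 50.1
```

Emit:
step_arm(series=[[0.006,-0.014,0.035,-0.062,-0.031,0.034],[0.019,-0.041,0.034,-0.129,-0.047,0.069],[0.032,-0.073,0.022,-0.198,-0.059,0.105],[0.044,-0.109,0.009,-0.266,-0.069,0.141],[0.054,-0.147,-0.006,-0.334,-0.08,0.177],[0.062,-0.187,-0.022,-0.401,-0.089,0.214],[0.069,-0.23,-0.038,-0.468,-0.099,0.252],[0.073,-0.276,-0.056,-0.534,-0.107,0.29],[0.076,-0.327,-0.075,-0.602,-0.116,0.332],[0.076,-0.38,-0.095,-0.669,-0.124,0.374]])

```text
clock: 11.1
position: [616.5, -87.3, 209.1]
ee_rot: [0.251, 0.801, 0.337, 0.427]
contact_force: [0.7, -0.4, -0.7]
gripper_width: 49.7
```

```bash
python3 rec.py; python3 -c "
from bench import arm;print(arm.read_state()['gripper_width'])"
```

```text
11.1 [-0.479  0.276 -0.338 -1.594 -0.751 -0.51 ] [616.5 -87.3 209.1] [ 0.7 -0.4 -0.7]
49.71055963149294
```

Emit:
step_arm(series=[[-0.002,-0.056,-0.02,-0.068,-0.005,0.04],[-0.007,-0.116,-0.04,-0.135,-0.01,0.081],[-0.014,-0.178,-0.06,-0.201,-0.013,0.123],[-0.024,-0.243,-0.08,-0.265,-0.015,0.166],[-0.036,-0.31,-0.099,-0.329,-0.015,0.21],[-0.052,-0.382,-0.118,-0.393,-0.014,0.257],[-0.071,-0.458,-0.136,-0.455,-0.012,0.306],[-0.093,-0.535,-0.152,-0.515,-0.008,0.356],[-0.112,-0.594,-0.164,-0.558,-0.004,0.395],[-0.112,-0.594,-0.164,-0.558,-0.004,0.395]])

```text
clock: 11.93
position: [571.2, -327.4, 143.0]
ee_rot: [-0.2, 0.902, 0.083, 0.374]
contact_force: [0.3, 0.9, 0.5]
gripper_width: 50.0
```

```bash
python3 rec.py
python3 - <<'E'
from plan import *
T=tool(np.radians(25),0);go(np.array([562,-330.5,142])+18.2*T.apply([0,0,1]),T)
E
```

```text
11.93 [-0.662  0.454 -0.046 -0.935 -0.901  0.072] [ 571.2 -327.4  143. ] [0.3 0.9 0.5]
t 11.93 pos [ 571.2 -327.4  143. ] j [-0.662  0.454 -0.046 -0.935 -0.901  0.072] F [0.3 0.9 0.5] w 50.0
shift mm [  2.4   2.4 -13.9] row [ 0.0061  0.0059 -0.0347] [-0.001   0.0003  0.0002] deg 0.1
```

Correct laterally, stay above the pin, then measure the cup's pose with the cameras.

Emit:
step_arm(series=[[0.006,0.006,-0.01,0,0,0],[0.006,0.006,-0.01,0,0,0]])

```text
clock: 12.1
position: [574.2, -320.2, 139.4]
ee_rot: [-0.198, 0.901, 0.086, 0.375]
contact_force: [-0.7, -0.2, 0.7]
gripper_width: 49.6
```

Run:
```python
from plan import *
from fit import *
T=tool(np.radians(25),0)
go(np.array([562,-330.5,52])+18.2*T.apply([0,0,1]),T)
s=arm.read_state();a=R.from_quat(s["ee_rot"]).apply([0,0,1])
c0=s["position"]-18.2*a;print("expected cup centre",c0.round(1))
D={n:arm.get_image(n) for n in("scene","top")};pickle.dump(D,open("d5.pkl","wb"))
print([proj(D[n],c0).round(0) for n in D])
crop(D["scene"],100,150,240,290,5,"pics/s5.png");crop(D["top"],300,140,420,240,6,"pics/t5.png")
```

```text
t 12.1 pos [ 574.2 -320.2  139.4] j [-0.653  0.456 -0.053 -0.946 -0.893  0.074] F [-0.7 -0.2  0.7] w 49.6
shift mm [  -0.5   -4.9 -100.3] row [-0.0013 -0.0122 -0.2507] [-0.0055  0.001   0.0005] deg 0.5
expected cup centre [ 562.5 -325.7  152.2]
[array([164., 211.]), array([366., 186.])]
```

View pics/s5.png

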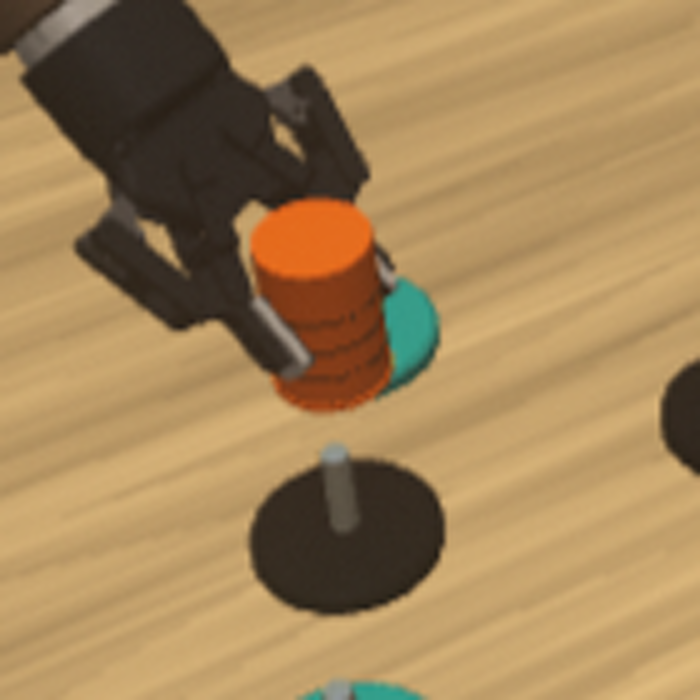

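View pics/t5.png

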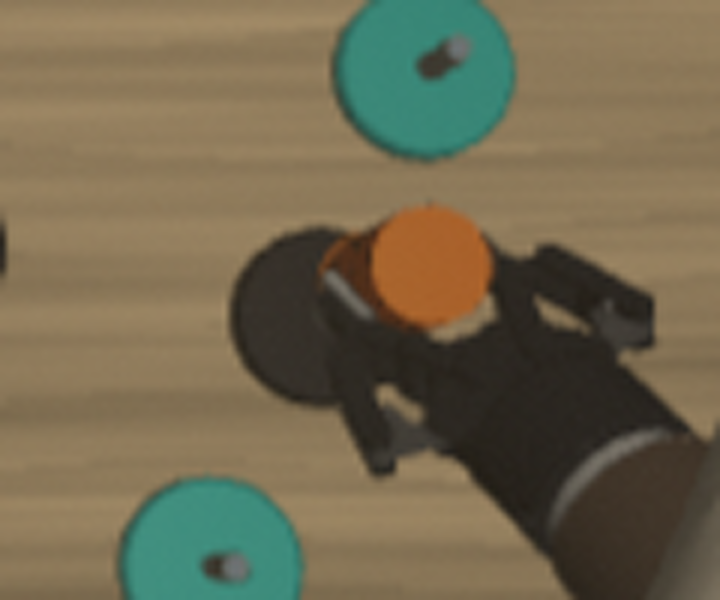

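Run:
```python
from plan import *
from h import *
D=pickle.load(open("d5.pkl","rb"))
print(onz(D["top"],(371.58,183.75),192),onz(D["scene"],(162.2,197.2),192))
# rim ellipse in scene: center approx crop (332,372)
print(onz(D["scene"],(100+66.5-.5,150+74.5-.5),112))
c=np.array([562.5,-325.7,152.2]);print([((proj(D["scene"],c+[0,0,z])-[100,150]+.5)*5-.5).round(0) for z in(40,-40)])
T=tool(np.radians(25),0);go(np.array([562,-330.5,52])+18.2*T.apply([0,0,1]),T)
```

```text
[ 564.6760357  -326.91215307  192.        ] [ 563.15849508 -325.50913119  192.        ]
[ 562.50135282 -326.35936013  112.        ]
[array([312., 237.]), array([333., 371.])]
t 12.2 pos [ 574.4 -320.6  140.7] j [-0.653  0.454 -0.052 -0.945 -0.893  0.074] F [ 0.4 -0.3 -1.2] w 49.7
shift mm [  -0.7   -4.5 -101.6] row [-0.0019 -0.0113 -0.254 ] [-0.004   0.0017 -0.    ] deg 0.4
```

Emit:
step_arm(series=[[-0.002,-0.012,0,-0.004,0.002,0],[-0.002,-0.012,-0.03,-0.004,0.002,0],[-0.002,-0.012,-0.06,-0.004,0.002,0],[-0.002,-0.012,-0.09,-0.004,0.002,0],[-0.002,-0.012,-0.09,-0.004,0.002,0],[-0.002,-0.012,-0.09,-0.004,0.002,0]])

```text
clock: 12.7
position: [573.8, -326.6, 105.7]
ee_rot: [-0.2, 0.902, 0.082, 0.374]
contact_force: [0.0, -0.3, -1.1]
gripper_width: 50.0
```

Run:
```python
from plan import *
from h import *
T=tool(np.radians(25),0);go(np.array([562,-330.5,52])+18.2*T.apply([0,0,1]),T)
d=arm.get_image("scene");crop(d,100,170,220,290,6,"pics/s6.png")
```

```text
t 12.7 pos [ 573.8 -326.6  105.7] j [-0.667  0.505 -0.063 -0.978 -0.863  0.148] F [ 0.  -0.3 -1.1] w 50.0
shift mm [ -0.1   1.5 -66.6] row [-0.0003  0.0038 -0.1665] [0.0014 0.0002 0.0002] deg 0.1
```

View pics/s6.png

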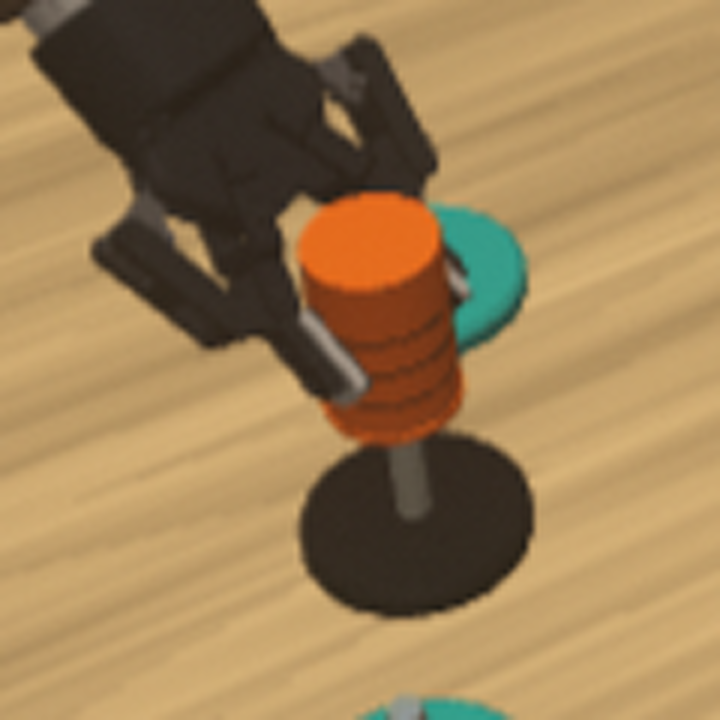

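Emit:
step_arm(series=[[0,0.002,-0.03,0,0,0],[0,0.002,-0.06,0,0,0],[0,0.002,-0.09,0,0,0],[0,0.002,-0.12,0,0,0],[0,0.002,-0.14,0,0,0],[0,0.002,-0.15,0,0,0],[0,0.002,-0.15,0,0,0],[0,0.002,-0.15,0,0,0]])

```text
clock: 13.42
position: [574.3, -326.3, 46.7]
ee_rot: [-0.201, 0.902, 0.081, 0.374]
contact_force: [0.6, -0.3, 0.2]
gripper_width: 49.9
```

Run:
```python
from plan import *
from h import *
T=tool(np.radians(25),0);go(np.array([562,-330.5,52])+18.2*T.apply([0,0,1]),T)
d=arm.get_image("scene");crop(d,100,170,220,290,6,"pics/s7.png")
```

```text
t 13.42 pos [ 574.3 -326.3   46.7] j [-0.685  0.593 -0.08  -1.057 -0.819  0.282] F [ 0.6 -0.3  0.2] w 49.9
shift mm [-0.6  1.2 -7.6] row [-0.0016  0.0031 -0.019 ] [0.0023 0.0013 0.0002] deg 0.2
```

View pics/s7.png

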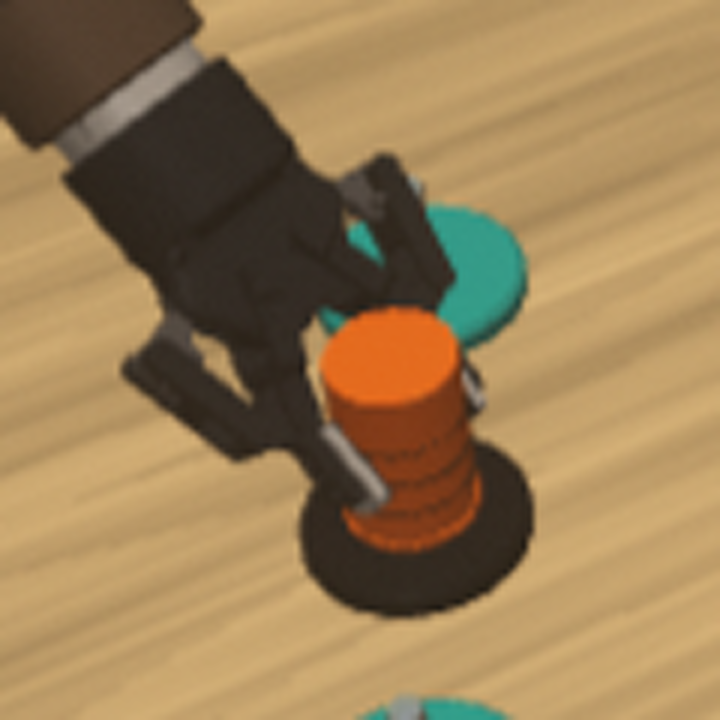

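Run:
```python
from plan import *
from h import *
D=pickle.load(open("d0.pkl","rb"));cv=lambda x,k,o:o+(x+.5)/k-.5
s=arm.read_state();r=R.from_quat(s["ee_rot"])
for uv in((397,522),(583,90)):
    p=onz(D["top"],(cv(uv[0],5,260),cv(uv[1],5,130)),62);print("pin",p.round(1))
    for z in(12,40,62):print("  tool frame",z,r.inv().apply(np.r_[p[:2],z]-s["position"]).round(1))
```

```text
pin [ 436.6 -269.7   62. ]
  tool frame 12 [ 95.8 109.8 -47. ]
  tool frame 40 [ 76.  109.6 -66.8]
  tool frame 62 [ 60.4 109.5 -82.4]
pin [ 688.1 -387.7   62. ]
  tool frame 12 [ -29.4 -103.4   79.8]
  tool frame 40 [ -49.2 -103.5   60. ]
  tool frame 62 [ -64.8 -103.6   44.4]
```

Emit:
step_arm(series=[[0,0,-0.004,0,0,0],[0,0,-0.008,0,0,0],[0,0,-0.012,0,0,0],[0,0,-0.014,0,0,0],[0,0,-0.014,0,0,0]])

```text
clock: 13.88
position: [573.9, -326.0, 40.3]
ee_rot: [-0.2, 0.902, 0.081, 0.374]
contact_force: [-0.1, -0.2, -0.9]
gripper_width: 50.0
```

Emit:
step_arm(series=[[0,0,-0.002,0,0,0],[0,0,-0.003,0,0,0],[0,0,-0.003,0,0,0]])

```text
clock: 14.13
position: [574.0, -326.0, 39.2]
ee_rot: [-0.2, 0.902, 0.081, 0.374]
contact_force: [1.2, 1.0, 0.0]
gripper_width: 49.6
```

Emit:
step_arm(series=[[0,0,-0.002,0,0,0],[0,0,-0.003,0,0,0],[0,0,-0.003,0,0,0]])

```text
clock: 14.38
position: [574.0, -326.1, 38.4]
ee_rot: [-0.2, 0.902, 0.081, 0.374]
contact_force: [-0.5, -0.0, 1.6]
gripper_width: 49.9
```

Emit:
step_arm(series=[[0,0,-0.002,0,0,0],[0,0,-0.003,0,0,0],[0,0,-0.003,0,0,0]])

```text
clock: 14.63
position: [574.1, -326.1, 38.4]
ee_rot: [-0.201, 0.901, 0.081, 0.375]
contact_force: [-4.0, -0.6, 6.2]
gripper_width: 50.1
```

Emit:
step_arm(series=[[0,0,-0.002,0,0,0],[0,0,-0.002,0,0,0]])

```text
clock: 14.8
position: [574.3, -326.1, 38.4]
ee_rot: [-0.201, 0.901, 0.081, 0.375]
contact_force: [-4.2, 0.7, 9.9]
gripper_width: 49.8
```

```bash
python3 rec.py
python3 - <<'E'
from bench import arm
from h import *
d=arm.get_image("scene");crop(d,100,170,220,290,6,"pics/s8.png")
c=np.array([562,-330.5,12]);print([((proj(d,c+[26*np.cos(t),26*np.sin(t),0])-[100,170]+.5)*6-.5).round(0) for t in(0,-1.57,-.6)])
E
```

```text
14.8 [-0.689  0.607 -0.081 -1.07  -0.816  0.304] [ 574.3 -326.1   38.4] [-4.2  0.7  9.9]
[array([446., 552.]), array([357., 538.]), array([406., 560.])]
```

View pics/s8.png

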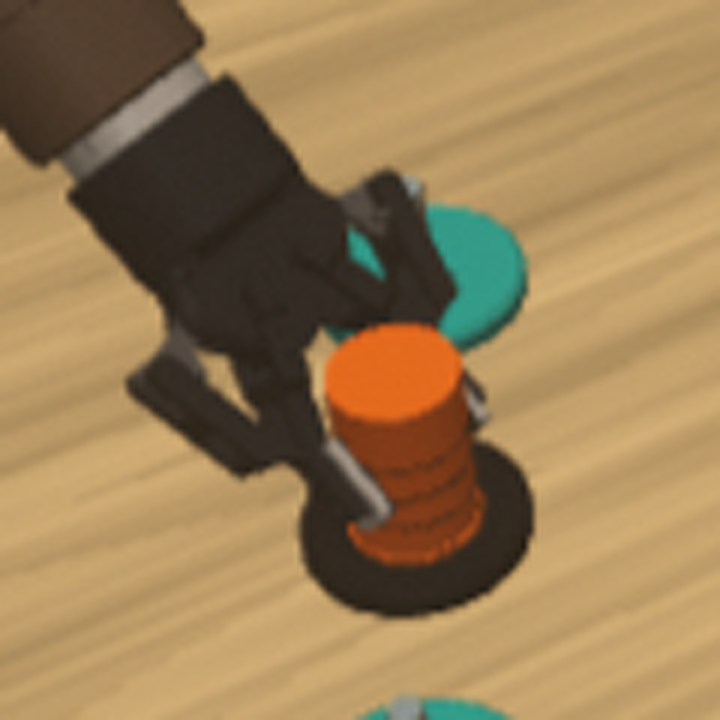

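Emit:
step_arm(series=[[0,0,0,0,0,0],[0,0,0,0,0,0],[0,0,0,0,0,0],[0,0,0,0,0,0],[0,0,0,0,0,0],[0,0,0,0,0,0],[0,0,0,0,0,0],[0,0,0,0,0,0]], jaw=1)

```text
clock: 15.52
position: [574.0, -326.0, 36.0]
ee_rot: [-0.2, 0.902, 0.081, 0.374]
contact_force: [0.6, 0.2, 0.3]
gripper_width: 85.4
```

```bash
python3 rec.py
python3 - <<'E'
from path import *
from bench import arm
from h import *
j=arm.read_state()["joints"];x0,r0=fk(j,Q);a=r0.apply([0,0,1])
d=arm.get_image("scene");crop(d,100,170,220,290,6,"pics/s9.png")
for k in(40,80,120):
    for up in(0,40):
        r=ik1(x0-k*a+[0,0,up],r0,j);print(k,up,r.x.round(2),r.cost<1e-9,((-k*a+[0,0,up])/400).round(3))
E
```

```text
15.52 [-0.688  0.61  -0.082 -1.07  -0.812  0.305] [ 574. -326.   36.] [0.6 0.2 0.3]
40 0 [-0.72  0.56 -0.1  -1.03 -0.86  0.28] True [-0.064 -0.03   0.071]
40 40 [-0.71  0.5  -0.08 -0.98 -0.89  0.19] True [-0.064 -0.03   0.171]
80 0 [-0.76  0.51 -0.11 -0.99 -0.9   0.25] True [-0.128 -0.059  0.141]
80 40 [-0.75  0.45 -0.09 -0.95 -0.94  0.17] True [-0.128 -0.059  0.241]
120 0 [-0.8   0.46 -0.11 -0.95 -0.96  0.23] True [-0.193 -0.089  0.212]
120 40 [-0.79  0.4  -0.08 -0.91 -1.    0.15] True [-0.193 -0.089  0.312]
```

View pics/s9.png

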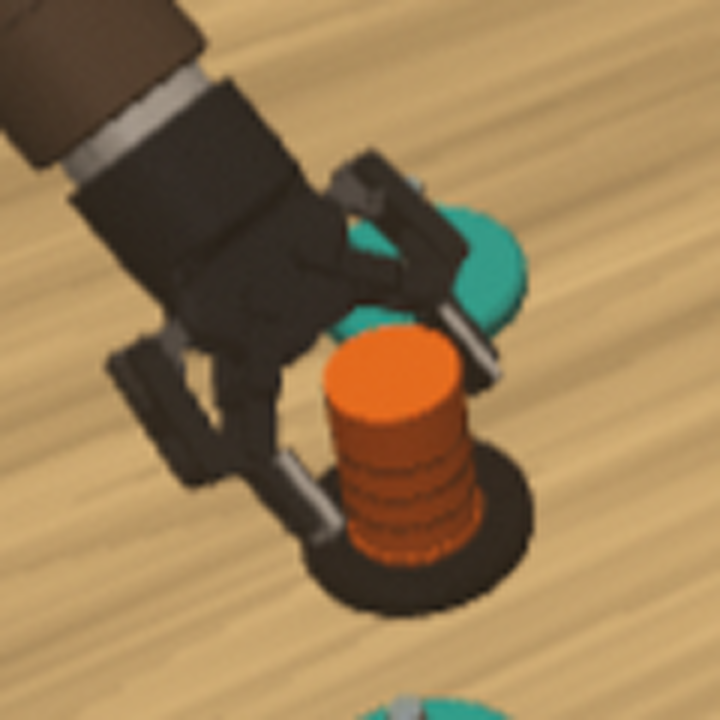

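Emit:
step_arm(series=[[-0.016,-0.007,0.018,0,0,0],[-0.032,-0.015,0.036,0,0,0],[-0.064,-0.03,0.071,0,0,0],[-0.096,-0.045,0.106,0,0,0],[-0.128,-0.059,0.145,0,0,0],[-0.16,-0.074,0.2,0,0,0],[-0.193,-0.089,0.26,0,0,0],[-0.193,-0.089,0.3,0,0,0],[-0.193,-0.089,0.3,0,0,0],[-0.193,-0.089,0.3,0,0,0]])

```text
clock: 16.4
position: [496.5, -362.3, 158.1]
ee_rot: [-0.201, 0.902, 0.08, 0.375]
contact_force: [1.5, 0.3, -0.7]
gripper_width: 85.3
```

```bash
python3 rec.py
python3 - <<'E'
from bench import arm
from fit import *
D={n:arm.get_image(n) for n in("scene","top")}
cv2.imwrite("pics/s10.png",D["scene"]["image"][:,:,::-1])
t,s=D["top"],D["scene"]
M=[None,mask(s,"o",(130,205,200,280))]
f=lambda p:np.abs(sil(s,cyl((p[0],p[1],p[2]),(0,0,1),80,26))-M[1]).sum()
r=minimize(f,[562,-330,52],method="Nelder-Mead",options=dict(initial_simplex=[[562,-330,52],[570,-330,52],[562,-322,52],[562,-330,58]]));print(r.x,r.fun,M[1].sum())
D0=pickle.load(open("d0.pkl","rb"))
for nm,b in(("blue",(335,140,390,180)),("white",(230,195,272,246))):
    x0,y0,x1,y1=b;print(nm,np.abs(D0["scene"]["image"][y0:y1,x0:x1].astype(int)-s["image"][y0:y1,x0:x1]).mean())
E
```

```text
16.4 [-0.796  0.406 -0.087 -0.918 -0.994  0.157] [ 496.5 -362.3  158.1] [ 1.5  0.3 -0.7]
[ 564.37950503 -333.06353099   53.4908178 ] 57.552940368652344 808
blue 4.642575757575758
white 4.3348895113601
```

View pics/s10.png

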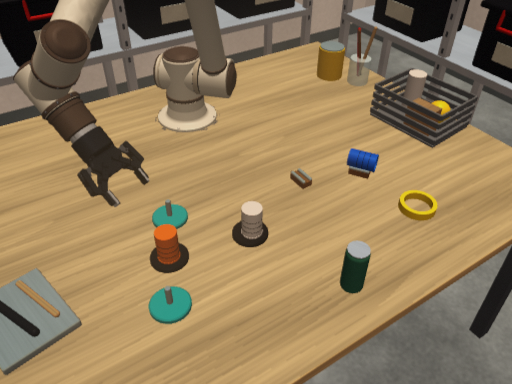

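Run:
```python
from bench import arm
print(arm.job_done()); s=arm.read_state();print(s["clock"],s["contact_force"])
```

```text
the job is handed in; nothing more can be done
None
the job is handed in; nothing more can be done
```

The orange cup is standing mouth-down over the empty black-based peg. I gripped it across its middle with the tool at 45°, turned it, and lowered it slowly. Its rim met the base with about 10 N, and I kept hold until then before opening the gripper and backing away. I handed the job in at about 16.5 s of the 38 s allowed.

**Last checks:**
- **Orange cup:** in the scene camera it stands upright on the base. A fit to that image puts its centre at about (564, −333, 53.5) mm, against (562, −330.5, 52) expected. The 2–3 mm differences are close to the stated 2 mm calibration error. The cup did not move when I let go.
- **Blue and white cups:** they look to be in the same places as at the start. The start-to-end image difference there averaged about 4 grey levels. I put that down to camera noise but did not check it separately.
- **Robot:** the gripper is clear of everything, with the contact force back to about zero.

**A problem on the way:** my first approach to the orange cup ran joint 4 to the end of its range (2.05 rad), and joint 5 later reached its limit too. The controller held there and nothing was touched. I worked out the arm's geometry from its readings and took another route, which cost about 5 s.

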